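# Set the overhang of a leaf-spring hold-down on a drilling fixture

## Task

The leaf-spring hold-down of the drilling fixture sticks out too far and is too soft: first press the red boss at its mid-span straight down with 10 N, as found, hold for about a second and see how far it sinks. Then take the leaf by its black finger grip and push it into its holder as far as it needs for the boss to sink 7 mm under 10 N, and prove the setting with a last 10 N press on the boss, held for about a second. Never press the boss harder than 15 N, do not disturb the loose things round the fixture, and leave the leaf free at its setting.

Things in the scene. Friction and masses are not known exactly. Their poses are not given: they have to be found in the camera images.
- hold_down: Drilling fixture fixed to the bench: steel base plate 320 x 120 x 15 mm with a cream holder box (x = -146 to -26 mm, 48 wide, dark cover, 98 mm high) out of whose mouth, at x = -26 mm, a spring-steel leaf (30 mm wide, 2.5 thick, top face 85 mm above the bench) reaches out over an open nest. Origin: centre of the base's underside. x: along the leaf, towards its free end; y: across; z: up.
- check_boss: Red round boss riveted on the leaf at its mid-span, 14 mm in diameter, 6 mm high: the place to press. Origin: centre of its underside, at y = 0, z = 84.6 mm in the fixture's frame when unloaded (top face 90.6 mm above the bench), x in 0 to 75 mm, and 27 mm or more ahead of the holder even when set. It sinks and slides with the leaf; the sink is its drop from the unloaded height.
- grip_mid (a point): Centre of the black ribbed finger grip capping the leaf near its free end, 26 mm long (along the leaf), 34 mm wide, 26 mm high, 91 mm above the bench when unloaded (78 to 104 mm), to be gripped across the leaf from above. It is fixed to the leaf, 50 mm beyond the boss.
- leaf_rest (a point): A point on the holder's mouth at the leaf's top face, 85 mm up. The leaf bends like a cantilever from friction pads hidden 2 to 28 mm behind it: its stiffness must be felt. It slides stiffly (7 N) and stays where left; further in is stiffer. A boss sinking 12 mm under 10 N needs about 17 mm more to sink 7 mm; 16 mm, 28; 20 mm, 38. Fingertips give 1 to 2 mm themselves at 10 N: watch the boss.
- strap_mid (a point): Bystander: loose sage-green slotted strap plate 120 x 40 x 8 mm, its centre.
- block_mid (a point): Bystander: loose aluminium block 60 x 40 x 36 mm with a round steel bush on top, its centre.
- wood_strip: Bystander: loose wooden strip 180 x 25 x 9 mm, centre of its underside.
- parts_box: Bystander: small open cardboard box 90 x 120 x 50 mm with dark clips in it, centre of its underside.

How it is judged:
By the outcome, as a careful person would: the job done as asked, in the order asked, and still so for the second after the job is handed in, with the robot touching nothing.
It also fails if it takes over 72 s, if anything falls off the work surface, if the arm or the gripper's body presses on something with over 40 N, if the wrist force passes 120 N, or if a joint passes its speed limit or range.

## Robot

A 7-joint arm with a two-finger parallel gripper is mounted at the origin on the work surface. World frame = base frame: x ahead of the robot, y to its left, z up, the work surface at z = 0. Lengths are in m, angles in degrees, forces in N, time in s.
With the tool pointing down it reaches from about 0.425 to 1.025 m from the base axis. Payload 9.4 kg.
Tool frame: the origin (TCP) lies between the finger pads; the fingertips stand 22 mm ahead of it and the grasp point (between the pads) lies 3 mm ahead of it; z points along the fingers, y is the direction in which the jaws open and shut (so a half turn about z gives the same grasp; the last joint's range is limited). The gripper opens to 93 mm and grips with 3 to 60 N. Pads are 15 mm wide; open, the fingers measure 128 mm over their backs; the gripper's body (75 mm by 188 mm) begins 65 mm behind the grasp point.
Start: joints at [64.933, 34.337, -0.143, 91.639, 0.103, 54.024, -4.572], TCP at [0.256, -0.678, 0.241] pointing down, gripper open.
Joint ranges: [-147.43, 147.43], [-19.82, 112.94], [-74.19, 73.91], [6.32, 146.72], [-59.91, 239.91], [6.04, 106.73], [-150.56, 150.56]. Speed limits (degrees/s): [127.2, 127.2, 172.46, 172.46, 180, 180, 180].

## Interface

Orientations are given as a 3x3 rotation matrix whose columns are the frame's x, y, z axes.
In Python, from station import env, viewer, order gives the robot as it stands.
- The arm moves only by the shell command python3 -m jog 'ROWS' [FORCE]. ROWS is JSON, a list of rows, each a list of 7 numbers: the shift along the world's x, y, z in cm, then the turn, a rotation vector about the world's x, y, z in rad, then the opening, from 0 (shut) to 1 (fully open). A call has 1 to 12 rows; each row shifts and turns the pose as measured when the row begins; what a row does not reach is not made up. A row lasts 1/12 s, in which the tool goes at most 41.7 mm and 7.16 degrees, less where a joint would pass 70% of its speed; a pose out of reach is approached as far as the arm can. A call is refused whole if a number of a shift passes 4.17 or a number of a turn 0.125, either way. A call with a gripper value outside its range is refused whole. The fingers move at their own pace and stop on an object; FORCE is the grip in N (left out, the last holds). Time passes only in rows, so rows that do not move let the fingers close. It gives the time, the measured TCP pose, the force and the opening at its end, in the units of the state.
- env.sense(): the state, without advancing time (a new reading comes with each control period).
- viewer.grab_frame(name): name is "scene" or "top" or "wrist"; returns the picture (480x640x3 uint8, red, green, blue); there is no depth.
- viewer.camera_info(name): a dict with "intrinsics" (3x3 intrinsics, pixels), "k1" (the pictures are not rectified: a ray, as slopes to the right and down, at radius r is drawn at 1 + k1 r^2 times it, then the intrinsics apply), "xyz" and "attitude" of the camera in the world. Camera axes: x right, y up, looking along -z (the intrinsics and any distortion apply to the point x, -y, -z); pixel columns grow to the right and rows downward; lengths in m; the calibration is good to about 2 mm. A picture is of the moment at which its call begins: read the wrist's pose just before it. camera_info takes no time and is no camera call; for the wrist camera it gives the pose at the moment of the call.
- order.sign_off(): hands the job in, once; it reports no verdict.
The state is a dict: "t": time; "qpos": joint angles; "joint_vel": joint speeds; "joint_efforts": joint torques, N m; "ee_pos": TCP position; "ee_rot": TCP orientation; "wrist_force": force on the tool from outside, world axes, zero at the start; "torque": the same for the moment, N m; "width": opening from 0.0 (shut) to 1.0 (fully open).
Only numpy, scipy, OpenCV 4.12 (cv2) and the standard library are available. Lean on these libraries where they do the work, as an engineer would, in place of code of your own. Each camera call takes 0.05 s, during which the arm holds its last target.

## Working session

There is one attempt and no reset: what is moved stays moved. The work goes in short steps, Python scripts to look and compute and a shell command to move; the robot and the scene stay as the last step left them, time stands still between calls to the robot, and variables do not carry over. Pictures are saved under pics/ and viewed, and the job is handed in when it is done.

```bash
ls; mkdir -p pics; python3 - <<'E'
from station import env, viewer, order
import cv2
s=env.sense(); print({k:(v if not hasattr(v,'tolist') else v.tolist()) for k,v in s.items()})
for n in ["scene","top","wrist"]:
    i=viewer.camera_info(n); print(n,i)
    cv2.imwrite(f"pics/a_{n}.png",viewer.grab_frame(n)[:,:,::-1])
E
```

```text
pics
{'t': 0.0, 'qpos': [64.93411398768062, 34.387641203450826, -0.14594739492883294, 91.67973509096015, 0.10262951340147533, 54.025080613960434, -4.573250381898125], 'joint_vel': [-0.03755362485005664, 0.06980108296196622, 0.013636774138810093, 0.01933516694484616, -0.08265057755208689, 0.07697358516780105, -0.11464958009637377], 'joint_efforts': [0.00011992433883278864, -76.50624990463257, 1.4978140220046043, -25.23447811603546, -0.05238186218775809, 0.01731906202621758, 7.449942359016859e-05], 'ee_pos': [0.25575893343730877, -0.6779027091603844, 0.2397279533590126], 'ee_rot': [[0.9356073828878604, 0.3530415572831049, -0.0006956413221189905], [0.35304221578922945, -0.9356062639043511, 0.0014535520539254573], [-0.00013768209769523734, -0.0016055447868198415, -0.9999987016339459]], 'wrist_force': [0.2783611726534121, -0.3746721732849439, -0.13806987794889983], 'torque': [-0.01791530394488317, -0.014181288626085057, -0.003612503568741041], 'width': 0.9979354378434894}
scene {'intrinsics': array([[473.63990639,   0.        , 322.62167753],
       [  0.        , 473.63990639, 233.518851
[... 426 characters left out ...]
  0.        ,   0.        ,   1.        ]]), 'k1': -0.05231793290441411, 'xyz': array([0.48229408, 0.04913539, 0.94439394]), 'attitude': array([[ 0.00571283,  0.99377016, -0.1113024 ],
       [-0.99995265,  0.00655404,  0.00719342],
       [ 0.00787808,  0.11125604,  0.99376055]])}
wrist {'intrinsics': array([[415.35256731,   0.        , 314.42634741],
       [  0.        , 415.35256731, 238.5027342 ],
       [  0.        ,   0.        ,   1.        ]]), 'k1': 0.0010070121280561768, 'xyz': array([ 0.33568737, -0.64915282,  0.38350532]), 'attitude': array([[ 0.35321307,  0.89257129,  0.28028025],
       [-0.93553879,  0.3378766 ,  0.10298825],
       [-0.00277578, -0.29858984,  0.95437749]])}
```

View pics/a_scene.png

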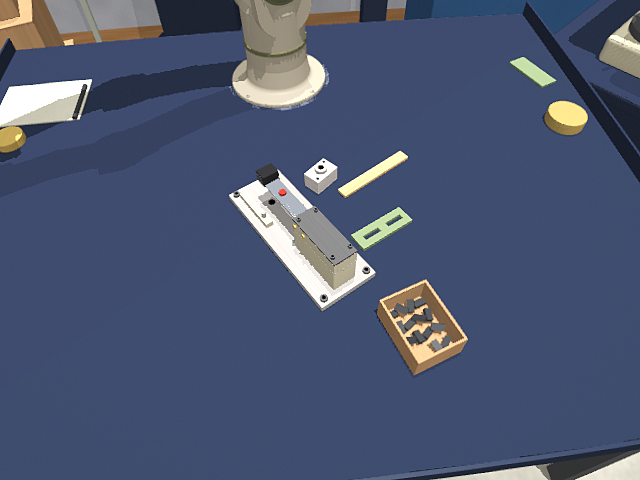

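View pics/a_top.png

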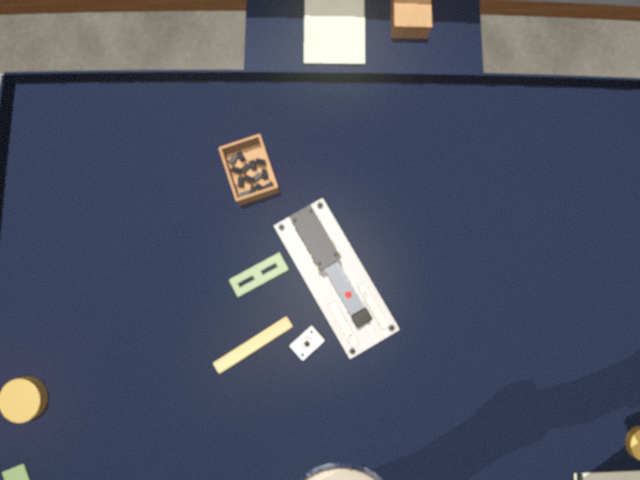

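The top view shows the base plate with corners around (274,224), (322,199), (399,328), (349,358), the boss near (348,295) and the grip near (361,317). Next I'll enlarge both views.

```bash
python3 - <<'E'
import cv2
a=cv2.imread("pics/a_top.png")[190:365,200:410]; cv2.imwrite("pics/b_top.png",cv2.resize(a,None,fx=3.4,fy=3.4,interpolation=cv2.INTER_CUBIC))
a=cv2.imread("pics/a_scene.png")[150:310,220:420]; cv2.imwrite("pics/b_scene.png",cv2.resize(a,None,fx=3.7,fy=3.7,interpolation=cv2.INTER_CUBIC))
E
```

```text
(no output)
```

View pics/b_top.png

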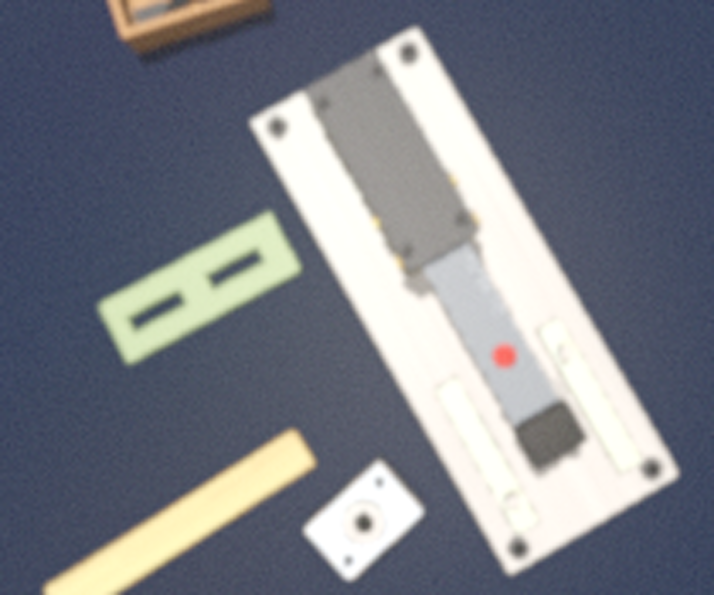

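View pics/b_scene.png

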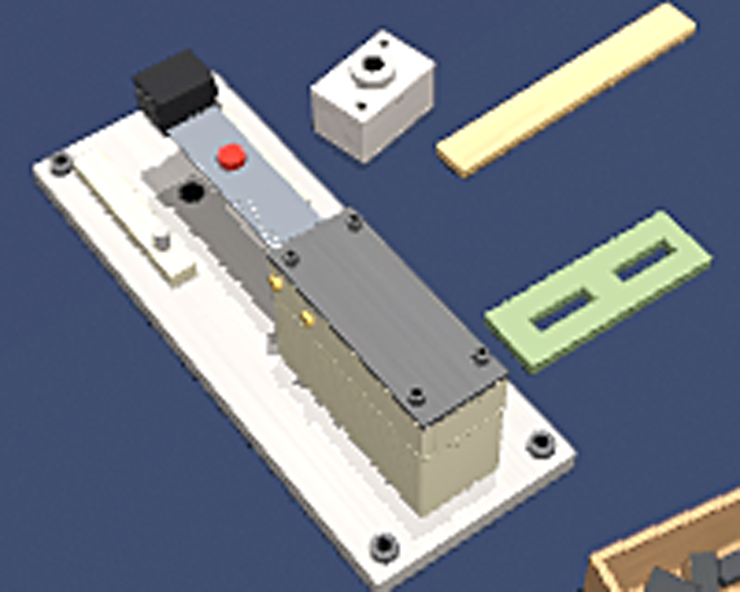

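```bash
cat > h.py <<'E'
import numpy as np
from station import env, viewer, order
def ray(info,u,v):
    K=info["intrinsics"];k=info["k1"]
    d=np.array([(u-K[0,2])/K[0,0],(v-K[1,2])/K[1,1]]);p=d.copy()
    for _ in range(20): p=d/(1+k*(p@p))
    return info["xyz"],np.array(info["attitude"])@np.array([p[0],-p[1],-1])
def onz(info,u,v,z):
    o,r=ray(info,u,v); return o+r*(z-o[2])/r[2]
def proj(info,P):
    q=np.array(info["attitude"]).T@(np.asarray(P)-info["xyz"]); p=np.array([q[0],-q[1]])/-q[2]
    p=p*(1+info["k1"]*(p@p)); return info["intrinsics"][[0,1],[0,1]]*p+info["intrinsics"][:2,2]
E
python3 - <<'E'
from h import *
def fit(name,pts,boss,f,o):
    I=viewer.camera_info(name)
    W=np.array([onz(I,(u+.5)/f-.5+o[0],(v+.5)/f-.5+o[1],.015)[:2] for u,v in pts])
    c=W.mean(0); L=np.array([[-160,-60],[-160,60],[160,60],[160,-60]])/1000
    H=(W-c).T@L; th=np.arctan2(H[1,0]-H[0,1],H[0,0]+H[1,1])
    R=np.array([[np.cos(th),-np.sin(th)],[np.sin(th),np.cos(th)]])
    b=onz(I,(boss[0]+.5)/f-.5+o[0],(boss[1]+.5)/f-.5+o[1],.0906)
    print(name,"c",c,"th",np.degrees(th),"res mm",(1000*((W-c)@R-L)).round(1).tolist(),"boss",b,"in fix",R.T@(b[:2]-c)*1000)
# order (-,-),(-,+),(+,+),(+,-)
fit("top",[(250,122),(418,28),(680,474),(512,575)],(504,356),3.4,(200,190))
fit("top",[(418,28),(250,122),(512,575),(680,474)],(504,356),3.4,(200,190))
fit("scene",[(375,583),(576,456),(217,72),(35,170)],(231,153),3.7,(220,150))
E
```

```text
top c [0.50879174 0.01178554] th -149.5309868542972 res mm [[-0.2, -0.3], [0.7, 0.1], [-0.4, -0.4], [-0.1, 0.5]] boss [ 0.47339043 -0.00803503  0.0906    ] in fix [40.56297413 -0.86761123]
top c [0.50879174 0.01178554] th -149.4812414531647 res mm [[0.8, 120.3], [-0.2, -120.1], [-0.2, -119.7], [-0.4, 119.5]] boss [ 0.47339043 -0.00803503  0.0906    ] in fix [40.56220556 -0.90282852]
scene c [0.50951362 0.01037801] th -149.95815984351407 res mm [[2.4, 119.0], [0.3, -119.1], [0.1, -120.2], [-2.7, 120.3]] boss [ 0.47225431 -0.01073723  0.0906    ] in fix [42.82486821 -0.3745888 ]
```

The top-view fit is good: fixture centre (0.509, 0.012), yaw -149.5°, boss at fixture x ≈ 41 mm, and residuals under 1 mm. I'll move over it, turning the jaws across the leaf and shutting them.

```bash
python3 -m jog '[[1.2,3.6,0,0,0,0.017,0],[1.2,3.6,0,0,0,0.017,0],[1.2,3.6,0,0,0,0.017,0],[1.2,3.6,0,0,0,0.017,0],[1.2,3.6,0,0,0,0.017,0],[1.2,3.6,0,0,0,0.017,0],[1.2,3.6,0,0,0,0.017,0],[1.2,3.6,0,0,0,0.017,0],[1.2,3.6,0,0,0,0.017,0],[1.2,3.6,0,0,0,0.017,0],[1.2,3.6,0,0,0,0,0],[1.2,3.6,0,0,0,0,0]]'
```

```text
t: 1.15
ee_pos: [0.395, -0.2341, 0.2366]
ee_rot: [[0.865, 0.501, -0.004], [0.501, -0.865, -0.002], [-0.004, -0.001, -1.0]]
wrist_force: [-0.0, -0.4, -0.4]
width: 0.188
```

```bash
python3 -m jog '[[1.2,3.5,0,0,0,0.006,0],[1.2,3.5,0,0,0,0,0],[1.2,3.5,0,0,0,0,0],[1.2,3.5,0,0,0,0,0],[1.2,3.4,0,0,0,0,0],[1.2,3.3,0,0,0,0,0],[0.6,1.8,0,0,0,0,0],[0,0,0,0,0,0,0],[0,0,0,0,0,0,0]]'
python3 - <<'E'
from h import *
import cv2
s=env.sense();print(s["ee_pos"],s["wrist_force"],s["width"])
I=viewer.camera_info("wrist");print(I["xyz"])
cv2.imwrite("pics/c_wrist.png",viewer.grab_frame("wrist")[:,:,::-1])
for P in [(.473,-.009,.0906)]: print(proj(I,P))
E
```

```text
t: 1.9
ee_pos: [0.4761, 0.0117, 0.2373]
ee_rot: [[0.856, 0.517, -0.001], [0.517, -0.856, 0.001], [-0.001, -0.001, -1.0]]
wrist_force: [-0.4, -0.5, -0.4]
width: 0.006
[0.47611759 0.01168778 0.23727027] [-0.43160128 -0.46502187 -0.39323397] 0.0057571937836380736
[0.54944686 0.05424939 0.38087324]
[335.23238561 247.86313203]
```

View pics/c_wrist.png

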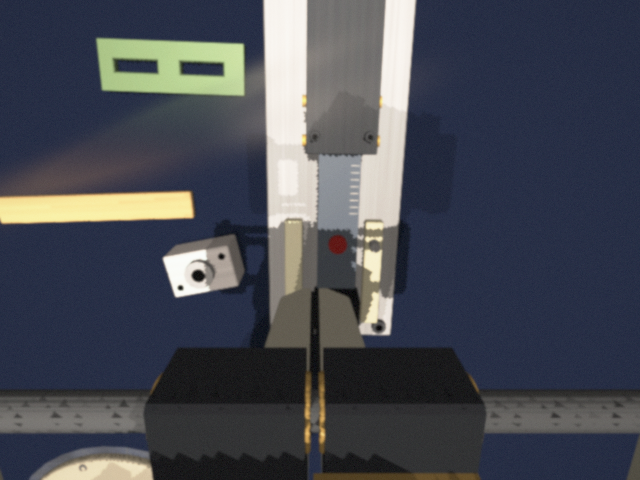

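The wrist view shows the boss at (337.5, 243.5), the mouth edge at about row 154 and the grip hidden behind the fingers.

```bash
python3 - <<'E'
from h import *
import cv2
s=env.sense();print(s["ee_pos"])
I=viewer.camera_info("wrist")
b=onz(I,337.5,243.5,.0906)
th=np.radians(-149.6);R=np.array([[np.cos(th),-np.sin(th)],[np.sin(th),np.cos(th)]])
f=lambda p:R.T@(p[:2]-[.5088,.0118])*1000
print(b,f(b)); 
for u,v,z in [(306,152,.098),(380,154,.098),(318,222,.085),(359,222,.085),(268,200,.015),(406,200,.015)]: print(f(onz(I,u,v,z)))
a=cv2.imread("pics/c_wrist.png")[130:310,250:420]; cv2.imwrite("pics/c_w2.png",cv2.resize(a,None,fx=3.3,fy=3.3,interpolation=cv2.INTER_CUBIC))
E
```

```text
[0.47609357 0.01136227 0.23728007]
[ 0.4767063  -0.00890003  0.0906    ] [38.15617207  1.61356289]
[-28.44890207 -21.77574392]
[-27.73667834  27.86208708]
[ 23.4946343  -12.90317324]
[23.11100365 17.3161714 ]
[ 22.52160498 -57.39094051]
[20.96890668 66.35718987]
```

View pics/c_w2.png

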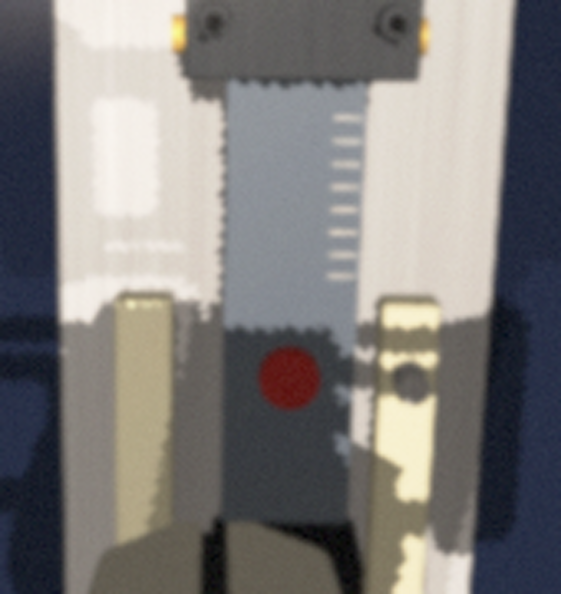

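```bash
python3 -m jog '[[-0.1,-1,-1.5,0,0,-0.01,0],[-0.1,-1,-2,0,0,0,0],[0,0,-2,0,0,0,0],[0,0,-2,0,0,0,0],[0,0,-1.5,0,0,0,0],[0,0,-0.7,0,0,0,0],[0,0,-0.3,0,0,0,0],[0,0,0,0,0,0,0],[0,0,0,0,0,0,0]]'
python3 - <<'E'
from h import *
import cv2
s=env.sense();print(s["ee_pos"],s["wrist_force"],s["width"])
cv2.imwrite("pics/d_wrist.png",viewer.grab_frame("wrist")[:,:,::-1])
a=viewer.grab_frame("scene")[120:240,200:360,::-1]; cv2.imwrite("pics/d_scene.png",cv2.resize(a,None,fx=4.5,fy=4.5,interpolation=cv2.INTER_CUBIC))
E
```

```text
t: 2.7
ee_pos: [0.4709, -0.0231, 0.1353]
ee_rot: [[0.871, 0.492, 0.0], [0.492, -0.871, -0.004], [-0.002, 0.004, -1.0]]
wrist_force: [-0.5, -0.1, 0.7]
width: 0.005
[ 0.47086615 -0.02311674  0.13534673] [-0.45104149 -0.10101423  0.67242037] 0.004608250770350767
```

View pics/d_wrist.png

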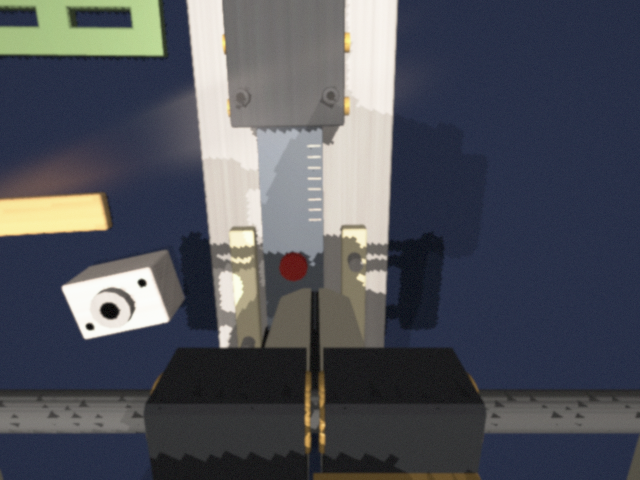

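View pics/d_scene.png

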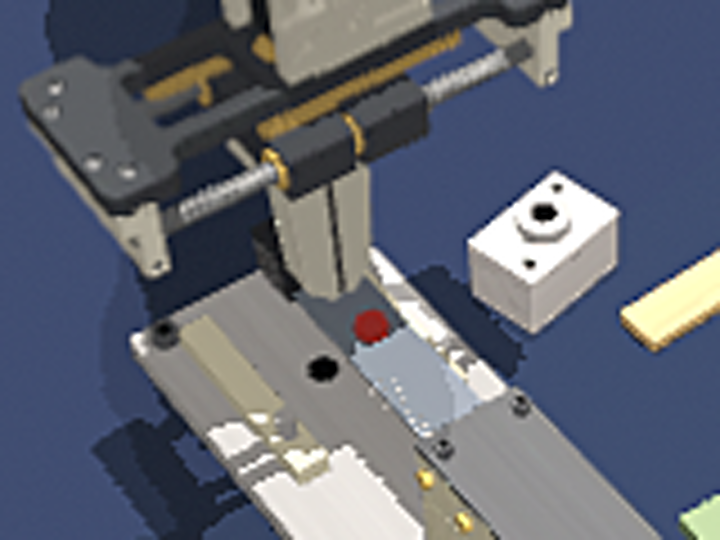

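The fingers overshot and now sit between the boss and the grip, still clear of both at tip height 113 mm. I'll step back.

```bash
python3 -m jog '[[0.12,0.5,0,0,0,0.01,0],[0.1,0.4,0,0,0,0.0,0],[0,0,0,0,0,0,0],[0,0,0,0,0,0,0],[0,0,0,0,0,0,0]]'
```

```text
t: 3.22
ee_pos: [0.4751, -0.012, 0.1381]
ee_rot: [[0.864, 0.503, 0.006], [0.503, -0.864, -0.003], [0.004, 0.006, -1.0]]
wrist_force: [0.1, 0.2, 0.1]
width: 0.004
```

```bash
python3 -m jog '[[-0.05,0.15,-0.3,0,-0.004,0,0],[-0.05,0.1,-0.5,0,0,0,0],[0,0,-0.3,0,0,0,0],[0,0,0,0,0,0,0],[0,0,0,0,0,0,0],[0,0,0,0,0,0,0]]'
python3 - <<'E'
from h import *
import cv2
s=env.sense();print(s["ee_pos"],s["wrist_force"],s["joint_vel"])
cv2.imwrite("pics/e_wrist.png",viewer.grab_frame("wrist")[:,:,::-1])
a=viewer.grab_frame("scene")[120:240,200:360,::-1]; cv2.imwrite("pics/e_scene.png",cv2.resize(a,None,fx=4.5,fy=4.5,interpolation=cv2.INTER_CUBIC))
E
```

```text
t: 3.72
ee_pos: [0.4736, -0.0091, 0.1256]
ee_rot: [[0.864, 0.504, 0.01], [0.504, -0.864, -0.003], [0.007, 0.008, -1.0]]
wrist_force: [-0.1, 0.5, -0.0]
width: 0.004
[ 0.47363288 -0.00909233  0.12559848] [-0.14245609  0.51524185 -0.03404333] [ 0.01968922  0.31716324  0.08589794  0.09623927  0.03857912  0.06195061
 -0.04262021]
```

View pics/e_wrist.png

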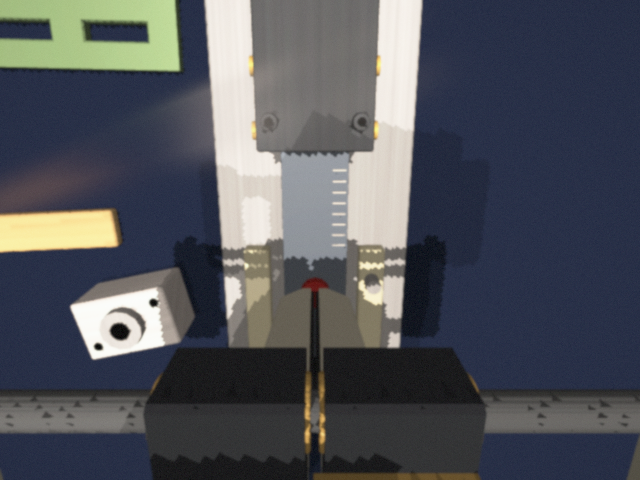

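View pics/e_scene.png

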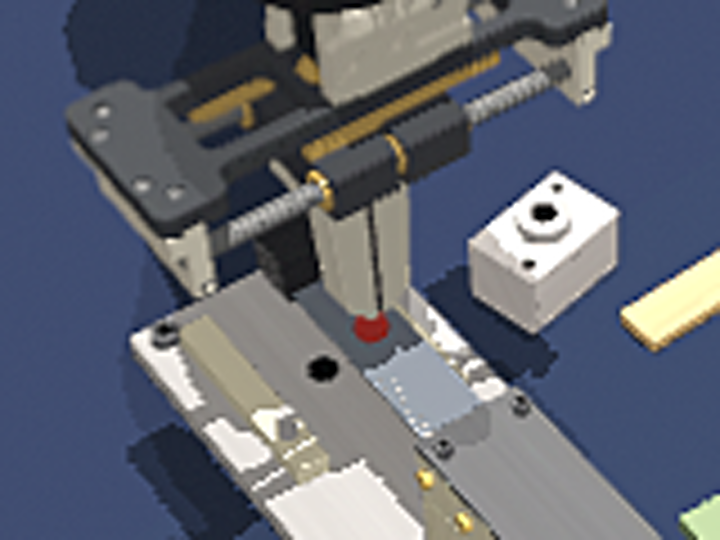

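```bash
python3 -m jog '[[0,0,-0.3,0.003,0.008,0,0],[0,0,-0.3,0,0,0,0],[0,0,-0.1,0,0,0,0],[0,0,0,0,0,0,0],[0,0,0,0,0,0,0]]'
python3 -m jog '[[0,0,-0.1,0,0,0,0],[0,0,-0.1,0,0,0,0]]'; python3 -m jog '[[0,0,-0.1,0,0,0,0],[0,0,-0.1,0,0,0,0]]'
```

```text
t: 4.23
ee_pos: [0.474, -0.0093, 0.1182]
ee_rot: [[0.864, 0.503, 0.002], [0.503, -0.864, 0.0], [0.002, 0.001, -1.0]]
wrist_force: [0.0, -0.4, -1.1]
width: 0.003
t: 4.4
ee_pos: [0.4741, -0.0094, 0.1161]
ee_rot: [[0.864, 0.503, 0.002], [0.503, -0.864, 0.0], [0.002, 0.001, -1.0]]
wrist_force: [0.0, 0.3, 0.0]
width: 0.004
t: 4.57
ee_pos: [0.4741, -0.0094, 0.114]
ee_rot: [[0.864, 0.503, 0.002], [0.503, -0.864, 0.0], [0.002, 0.001, -1.0]]
wrist_force: [0.1, -0.8, 0.1]
width: 0.004
```

```bash
python3 -m jog '[[0,0,-0.1,0,0,0,0]]'; python3 -m jog '[[0,0,-0.1,0,0,0,0]]'; python3 -m jog '[[0,0,-0.1,0,0,0,0]]';python3 -m jog '[[0,0,-0.1,0,0,0,0]]';python3 -m jog '[[0,0,-0.1,0,0,0,0]]'
```

```text
t: 4.65
ee_pos: [0.4741, -0.0094, 0.1129]
ee_rot: [[0.864, 0.503, 0.002], [0.503, -0.864, 0.0], [0.002, 0.001, -1.0]]
wrist_force: [-0.4, -0.9, 0.0]
width: -0.001
t: 4.73
ee_pos: [0.4741, -0.0093, 0.1118]
ee_rot: [[0.864, 0.503, 0.002], [0.503, -0.864, 0.0], [0.002, 0.001, -1.0]]
wrist_force: [0.0, -0.2, 1.5]
width: 0.008
t: 4.82
ee_pos: [0.474, -0.0094, 0.1107]
ee_rot: [[0.864, 0.503, 0.002], [0.503, -0.864, 0.0], [0.002, 0.001, -1.0]]
wrist_force: [-1.0, -0.1, 1.5]
width: 0.006
t: 4.9
ee_pos: [0.474, -0.0094, 0.1097]
ee_rot: [[0.864, 0.503, 0.002], [0.503, -0.864, -0.0], [0.002, 0.001, -1.0]]
wrist_force: [-0.8, -0.4, 2.5]
width: 0.006
t: 4.98
ee_pos: [0.4739, -0.0095, 0.1087]
ee_rot: [[0.864, 0.503, 0.002], [0.503, -0.864, -0.0], [0.002, 0.001, -1.0]]
wrist_force: [-0.9, 0.3, 2.4]
width: 0.01
```

```bash
python3 -m jog '[[0,0,-0.1,0,0,0,0]]'; python3 -m jog '[[0,0,-0.1,0,0,0,0]]'; python3 -m jog '[[0,0,-0.1,0,0,0,0]]'
```

```text
t: 5.07
ee_pos: [0.4739, -0.0095, 0.1077]
ee_rot: [[0.864, 0.503, 0.002], [0.503, -0.864, -0.0], [0.002, 0.001, -1.0]]
wrist_force: [-0.6, 0.3, 4.3]
width: 0.007
t: 5.15
ee_pos: [0.4739, -0.0096, 0.1067]
ee_rot: [[0.864, 0.503, 0.002], [0.503, -0.864, -0.0], [0.002, 0.001, -1.0]]
wrist_force: [-0.6, 0.3, 4.9]
width: 0.004
t: 5.23
ee_pos: [0.4739, -0.0096, 0.1057]
ee_rot: [[0.864, 0.503, 0.002], [0.503, -0.864, -0.0], [0.002, 0.001, -1.0]]
wrist_force: [-0.7, 0.5, 6.0]
width: 0.005
```

```bash
for i in 1; do python3 -m jog '[[0,0,-0.1,0,0,0,0]]'; python3 -m jog '[[0,0,-0.1,0,0,0,0]]'; python3 -m jog '[[0,0,-0.1,0,0,0,0]]'; done | grep -v -e rot -e width
```

```text
t: 5.32
ee_pos: [0.474, -0.0096, 0.1048]
wrist_force: [-1.2, -0.7, 5.6]
t: 5.4
ee_pos: [0.474, -0.0096, 0.1038]
wrist_force: [-1.4, -0.8, 6.9]
t: 5.48
ee_pos: [0.474, -0.0096, 0.1029]
wrist_force: [-2.9, -0.2, 7.7]
```

```bash
for i in 1; do python3 -m jog '[[0,0,-0.1,0,0,0,0]]'; python3 -m jog '[[0,0,-0.1,0,0,0,0]]'; python3 -m jog '[[0,0,-0.05,0,0,0,0]]';python3 -m jog '[[0,0,0,0,0,0,0]]'; python3 -m jog '[[0,0,0,0,0,0,0]]'; python3 -m jog '[[0,0,0,0,0,0,0]]'; done | grep -v -e rot -e width
```

```text
t: 5.57
ee_pos: [0.474, -0.0096, 0.1021]
wrist_force: [-0.6, -0.5, 8.2]
t: 5.65
ee_pos: [0.4741, -0.0096, 0.1013]
wrist_force: [-1.5, -0.9, 9.0]
t: 5.73
ee_pos: [0.4741, -0.0096, 0.1009]
wrist_force: [-1.4, 0.0, 9.0]
t: 5.82
ee_pos: [0.4741, -0.0096, 0.1011]
wrist_force: [-2.2, -0.4, 8.3]
t: 5.9
ee_pos: [0.4741, -0.0096, 0.1013]
wrist_force: [-1.7, -0.9, 7.7]
t: 5.98
ee_pos: [0.474, -0.0096, 0.1015]
wrist_force: [-1.4, -0.4, 8.7]
```

```bash
for i in 1; do python3 -m jog '[[0,0,-0.1,0,0,0,0]]'; python3 -m jog '[[0,0,-0.1,0,0,0,0]]'; python3 -m jog '[[0,0,-0.07,0,0,0,0]]';python3 -m jog '[[0,0,-0.03,0,0,0,0]]'; python3 -m jog '[[0,0,-0.025,0,0,0,0]]'; python3 -m jog '[[0,0,-0.025,0,0,0,0]]'; done | grep -v -e rot -e width
python3 - <<'E'
from h import *
import cv2
F=[];Z=[]
for i in range(8):
    im=viewer.grab_frame(["wrist","scene","top"][i%3])
    cv2.imwrite(f"pics/p1_{i}.png",im[:,:,::-1]); s=env.sense(); F.append(s["wrist_force"]);Z.append(s["ee_pos"][2])
print(np.round(F,1).tolist(),np.round(Z,5),s["t"])
E
```

```text
t: 6.07
ee_pos: [0.4741, -0.0096, 0.1009]
wrist_force: [-1.9, 0.2, 9.0]
t: 6.15
ee_pos: [0.4741, -0.0096, 0.1002]
wrist_force: [-2.0, -0.4, 9.0]
t: 6.23
ee_pos: [0.4742, -0.0097, 0.0998]
wrist_force: [-1.9, -0.4, 10.4]
t: 6.32
ee_pos: [0.4742, -0.0096, 0.0997]
wrist_force: [-1.4, -0.1, 10.4]
t: 6.4
ee_pos: [0.4742, -0.0096, 0.0998]
wrist_force: [-2.5, 0.2, 9.6]
t: 6.48
ee_pos: [0.4742, -0.0096, 0.0998]
wrist_force: [-1.9, -1.2, 10.1]
[[-1.5, -0.7, 9.6], [-1.1, -0.6, 9.1], [-2.3, -0.3, 10.0], [-1.9, -0.6, 8.8], [-2.3, 0.2, 9.8], [-1.8, 0.5, 9.3], [-1.8, -0.5, 9.2], [-2.0, -0.9, 9.6]] [0.0998  0.0998  0.09979 0.09981 0.09981 0.0998  0.0998  0.09981] 6.8833
```

Mean force is about 9.5 N. I'll add a little and hold for another second.

```bash
python3 -m jog '[[0,0,-0.08,0,0,0,0],[0,0,-0.045,0,0,0,0],[0,0,-0.025,0,0,0,0]]'
python3 - <<'E'
from h import *
import cv2
F=[];Z=[]
for i in range(20):
    n=["wrist","scene","top"][i%3]
    im=viewer.grab_frame(n)
    cv2.imwrite(f"pics/p1b_{n}.png",im[:,:,::-1]); s=env.sense(); F.append(s["wrist_force"]);Z.append(s["ee_pos"][2])
print(np.mean(F,0),np.mean(Z),np.std(Z),s["t"],s["ee_rot"][:,2])
E
```

```text
t: 7.13
ee_pos: [0.4742, -0.0096, 0.0993]
ee_rot: [[0.864, 0.503, 0.008], [0.503, -0.864, -0.001], [0.006, 0.005, -1.0]]
wrist_force: [-2.0, 0.0, 10.4]
width: 0.005
[-2.01595908 -0.15678518 10.16485679] 0.09930817004226716 1.0989831110697083e-05 8.1333 [ 0.00757911 -0.00123575 -0.99997051]
```

```bash
python3 - <<'E'
import cv2,numpy as np
o=[]
for f in ["e_scene_","p1b_scene"]:
    pass
a=cv2.imread("pics/a_scene.png")[155:225,240:320]; b=cv2.imread("pics/p1b_scene.png")[155:225,240:320]
o=np.hstack([cv2.resize(x,None,fx=5,fy=5,interpolation=cv2.INTER_CUBIC) for x in (a,b)])
cv2.imwrite("pics/f_scene.png",o)
w=cv2.imread("pics/p1b_wrist.png")[120:360,200:440]; cv2.imwrite("pics/f_wrist.png",cv2.resize(w,None,fx=2.5,fy=2.5,interpolation=cv2.INTER_CUBIC))
E
```

```text
(no output)
```

View pics/f_scene.png

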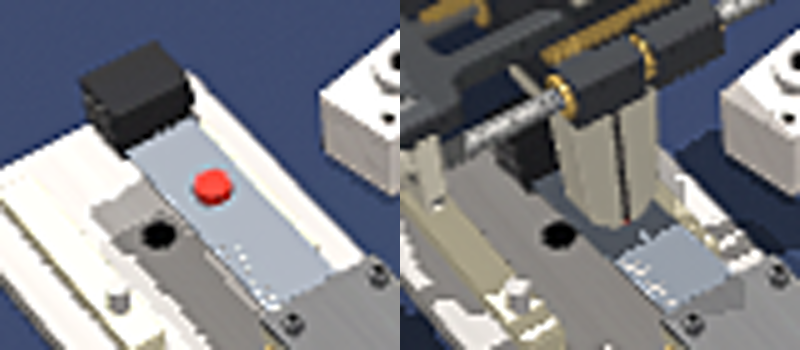

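View pics/f_wrist.png

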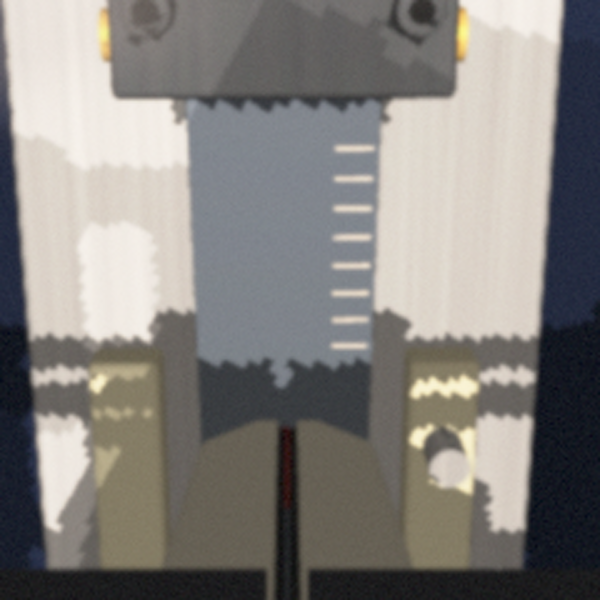

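```bash
python3 - <<'E'
import cv2,numpy as np
a=cv2.imread("pics/a_scene.png")[158:208,245:285]; b=cv2.imread("pics/p1b_scene.png")[158:208,245:285]
o=np.hstack([cv2.resize(x,None,fx=10,fy=10,interpolation=cv2.INTER_NEAREST) for x in (a,b)])
o=np.clip(o.astype(float)*1.8,0,255).astype(np.uint8)
cv2.imwrite("pics/g_scene.png",o)
E
```

```text
(no output)
```

View pics/g_scene.png

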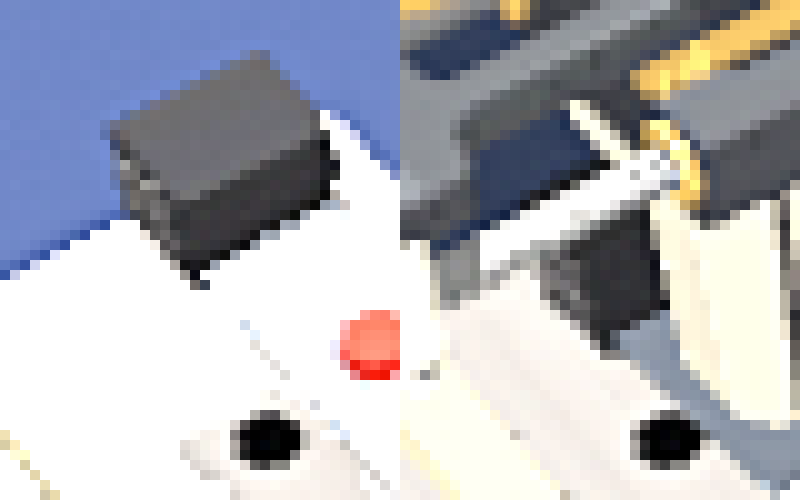

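```bash
cat > grip.py <<'E'
from h import *
th=np.radians(-149.5);R=np.array([[np.cos(th),-np.sin(th)],[np.sin(th),np.cos(th)]])
def w(p): return np.r_[R@np.array(p[:2])/1000+[.5088,.0118],p[2]/1000]
def corner(xb,y,dl,L,dx=-13,z=78):
    s=1.5*dl/L; ang=np.arctan(s)
    x0=xb-0.6*dl**2/L; z0=84.6-dl
    rx,rz=50+dx,z-84.6
    return w([x0+np.cos(ang)*rx+np.sin(ang)*rz,y,z0-np.sin(ang)*rx+np.cos(ang)*rz])
E
python3 - <<'E'
from grip import *
I=viewer.camera_info("scene")
for y in (17,-17):
    p0=proj(I,corner(40.4,y,0,80)); print(y,p0)
    for L in (72,80,90):
      for d in (11,12,13,14): print(L,d,(proj(I,corner(40.4,y,d,L))-p0).round(2),end=' ')
      print()
print("obs",245+19.7-.5,158+27.7-.5)
E
```

```text
17 [265.18260349 188.42397609]
72 11 [2.05 7.86] 72 12 [2.28 8.6 ] 72 13 [2.52 9.35] 72 14 [ 2.76 10.09] 
80 11 [1.89 7.47] 80 12 [2.1  8.17] 80 13 [2.32 8.87] 80 14 [2.54 9.58] 
90 11 [1.74 7.07] 90 12 [1.93 7.73] 90 13 [2.12 8.4 ] 90 14 [2.33 9.07] 
-17 [280.38352108 180.32852804]
72 11 [1.8  7.88] 72 12 [2.01 8.62] 72 13 [2.23 9.36] 72 14 [ 2.45 10.11] 
80 11 [1.65 7.49] 80 12 [1.84 8.19] 80 13 [2.04 8.89] 80 14 [2.24 9.6 ] 
90 11 [1.5  7.09] 90 12 [1.67 7.76] 90 13 [1.85 8.42] 90 14 [2.03 9.09] 
obs 264.2 185.2
```

```bash
python3 -m jog '[[0,0,0.5,0,0,0,0],[0,0,1.2,0,0,0,0],[0,0,1.2,0,0,0,0],[0,0,0.5,0,0,0,0],[0,0,0,0,0,0,0],[0,0,0,0,0,0,0]]'
python3 - <<'E'
from h import *
import cv2
F=[]
for i in range(6):
    n=["wrist","scene","top"][i%3]
    im=viewer.grab_frame(n)
    cv2.imwrite(f"pics/r1_{n}.png",im[:,:,::-1]); s=env.sense(); F.append(s["wrist_force"])
print(np.mean(F,0),s["t"],s["ee_pos"])
E
python3 -m jog '[[1,0.6,0,0.001,0.006,0,0],[1.5,0.9,0,0,0,0,0],[1.8,1.1,0,0,0,0,0],[1.8,1.1,0,0,0,0,0],[1,0.6,0,0,0,0,0],[0.4,0.3,0,0,0,0,0],[0,0,0,0,0,0,0],[0,0,0,0,0,0,0],[0,0,0,0,0,0,0]]'
```

```text
t: 8.63
ee_pos: [0.4744, -0.0092, 0.1339]
ee_rot: [[0.864, 0.503, 0.008], [0.503, -0.864, -0.001], [0.006, 0.005, -1.0]]
wrist_force: [0.2, -0.2, -0.3]
width: 0.005
[ 0.03393831 -0.07695789 -0.24359525] 8.9333 [ 0.47403384 -0.00919431  0.13352437]
t: 9.68
ee_pos: [0.5478, 0.0371, 0.1307]
ee_rot: [[0.865, 0.502, -0.008], [0.502, -0.865, -0.002], [-0.007, -0.002, -1.0]]
wrist_force: [-1.4, 0.4, 0.5]
width: 0.006
```

```bash
python3 -m jog '[[0,0,-0.3,0.002,-0.007,0,0],[0,0,-0.3,0,0,0,0],[0,0,-0.2,0,0,0,0],[0,0,0,0,0,0,0],[0,0,0,0,0,0,0]]'; for i in 1; do python3 -m jog '[[0,0,-0.05,0,0,0,0]]';python3 -m jog '[[0,0,-0.05,0,0,0,0]]';python3 -m jog '[[0,0,-0.05,0,0,0,0]]'; done | grep -v -e rot -e width
```

```text
t: 10.1
ee_pos: [0.5449, 0.0347, 0.1219]
ee_rot: [[0.866, 0.5, -0.002], [0.5, -0.866, -0.001], [-0.002, -0.0, -1.0]]
wrist_force: [-0.3, 0.1, -0.1]
width: 0.007
t: 10.18
ee_pos: [0.5448, 0.0345, 0.1214]
wrist_force: [-0.4, -0.2, -0.1]
t: 10.27
ee_pos: [0.5448, 0.0345, 0.1209]
wrist_force: [0.2, 0.1, -0.4]
t: 10.35
ee_pos: [0.5448, 0.0344, 0.1204]
wrist_force: [0.4, 0.4, -0.0]
```

```bash
cat > rd.py <<'E'
from h import *
import sys
n=int(sys.argv[1]) if len(sys.argv)>1 else 5
F=[];Z=[]
for i in range(n):
    viewer.grab_frame("top"); s=env.sense(); F.append(s["wrist_force"]);Z.append(s["ee_pos"])
print("F",np.mean(F,0).round(2),"pos",np.mean(Z,0).round(5),"t",s["t"],"zax",s["ee_rot"][:,2].round(4))
E
for i in 1; do python3 -m jog '[[0,0,-0.05,0,0,0,0]]'; python3 rd.py 3; python3 -m jog '[[0,0,-0.05,0,0,0,0]]'; python3 rd.py 3;python3 -m jog '[[0,0,-0.05,0,0,0,0]]';python3 rd.py 3; done | grep F
```

```text
F [-1.33  0.12  5.88] pos [0.54483 0.03445 0.12035] t 10.5833 zax [-0.0018 -0.001  -1.    ]
F [-1.62 -0.05  6.75] pos [0.54485 0.03444 0.12036] t 10.8167 zax [-0.0014 -0.0011 -1.    ]
F [-1.24 -0.64  6.94] pos [0.54482 0.03446 0.12036] t 11.05 zax [-0.0012 -0.0012 -1.    ]
```

```bash
for i in 1; do python3 -m jog '[[0,0,-0.05,0,0,0,0]]'; python3 rd.py 3; python3 -m jog '[[0,0,-0.05,0,0,0,0]]'; python3 rd.py 3; done | grep F
```

```text
F [-1.97 -0.41  7.05] pos [0.54482 0.03445 0.12036] t 11.2833 zax [-9.0e-04 -1.3e-03 -1.0e+00]
F [-2.06 -0.44  6.79] pos [0.54483 0.03446 0.12036] t 11.5167 zax [-5.0e-04 -1.3e-03 -1.0e+00]
```

I'll lift clear, then measure the leaf's bend from its graduation marks in the wrist pictures (unloaded against loaded).

```bash
python3 -m jog '[[0,0,0.5,0,0,0,0],[0,0,1.0,0,0,0,0],[0,0,0.5,0,0,0,0],[0,0,0,0,0,0,0],[0,0,0,0,0,0,0]]'
python3 - <<'E'
from h import *
import cv2
o=[]
for f in ["e_wrist","p1b_wrist"]:
    im=cv2.imread(f"pics/{f}.png")[140:330,260:380]; o.append(cv2.resize(im,None,fx=3.1,fy=3.1,interpolation=cv2.INTER_CUBIC))
cv2.imwrite("pics/h.png",np.hstack(o))
s=env.sense();I=viewer.camera_info("wrist");T=np.array(s["ee_rot"])
print(T.T@(I["xyz"]-s["ee_pos"]), (T.T@I["attitude"]).tolist())
E
```

```text
t: 11.93
ee_pos: [0.5453, 0.0347, 0.1431]
ee_rot: [[0.866, 0.5, 0.001], [0.5, -0.866, -0.001], [0.0, 0.001, -1.0]]
wrist_force: [0.8, -1.0, 0.5]
width: 0.004
[ 0.08469731  0.00125793 -0.14365828] [[0.00011573437497456189, 0.9544738201104603, 0.29829467532843174], [0.9999992058784565, -0.0004848041323786698, 0.001163274432528868], [0.0012549294827183311, 0.2982943038153649, -0.9544731182507425]]
```

View pics/h.png

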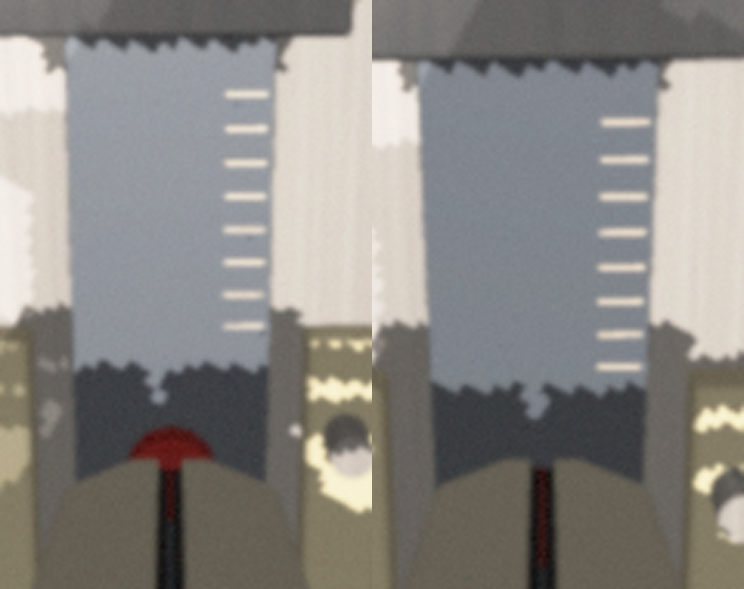

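```bash
cat > beam.py <<'E'
from grip import *
import cv2
from scipy.signal import find_peaks
from scipy.optimize import least_squares
rel=np.array([0.08469731,0.00125793,-0.14365828]); RA=np.array([[0.00011573,0.95447382,0.29829468],[0.99999921,-0.0004848,0.00116327],[0.00125493,0.2982943,-0.95447312]])
base=viewer.camera_info("wrist")
def cam(pos,rot):
    U,_,V=np.linalg.svd(np.array(rot)); T=U@V
    return dict(intrinsics=base["intrinsics"],k1=base["k1"],xyz=np.array(pos)+T@rel,attitude=T@RA)
def marks(f,c0,c1,r0,r1,n=8):
    g=cv2.imread(f)[:,:,2].astype(float)[r0:r1,c0:c1].mean(1)
    g=g-np.minimum.reduce([np.roll(g,4),np.roll(g,-4)])
    pk,_=find_peaks(g,height=12,distance=6); out=[]
    for p in pk:
        if p<2 or p>len(g)-3: continue
        ww=np.clip(g[p-2:p+3],0,None); out.append(r0+p+(ww@np.arange(-2,3))/ww.sum())
    return np.array(out)
def wd(x,dl,L,xb):
    u=np.clip(x-(xb-L),0,None); return np.where(x<xb,dl*(3*L*u**2-u**3)/(2*L**3),dl+1.5*dl/L*(x-xb))
E
python3 - <<'E'
from beam import *
m0=marks("pics/e_wrist.png",334,344,160,255); m1=marks("pics/p1b_wrist.png",335,345,165,268)
print(m0.round(2),m1.round(2))
# cover edge rows
for f,c in (("e_wrist",(290,335)),("p1b_wrist",(290,335))):
    g=cv2.imread(f"pics/{f}.png")[135:175,c[0]:c[1]].mean((1,2)); print(np.diff(g).round(1).tolist())
E
```

```text
[169.87 181.16 192.21 202.88 213.66 224.16 234.68 244.72] [167.18 178.98 191.08 202.99 214.42 225.86 236.85 247.39 258.09]
[-0.1, -0.5, -0.7, -0.4, -0.3, -0.1, -0.2, -0.8, 0.1, -0.7, -0.3, -0.2, -1.0, -3.7, -11.0, -10.1, 5.2, 17.4, 20.3, 19.6, 14.9, 7.5, 2.0, -0.0, -0.5, 0.2, -0.2, -0.2, 0.1, -0.0, -0.1, 0.0, 0.3, 1.3, 0.8, -1.2, -2.1, -0.7, 0.5]
[0.0, -0.6, -0.3, -0.1, -0.9, 0.1, -0.5, 0.0, -0.3, -0.1, -0.6, -0.1, -0.5, 0.1, 0.0, -0.1, 0.4, -0.5, 0.1, -0.5, -2.3, -8.3, -12.0, -8.2, 8.5, 15.5, 16.3, 14.2, 9.7, 4.6, 1.8, 0.5, -0.0, -0.2, 0.5, -0.4, -0.1, 0.3, -0.7]
```

```bash
cat > fit.py <<'E'
from beam import *
def fit(c0,m0,e0,c1,m1,e1,Lfix=None,xb=40.4,sp=5.0):
    k=np.arange(len(m0)); ym=11.
    def rows(c,x,z,y): return np.array([proj(c,w([a,y,b]))[1] for a,b in zip(x,z)])
    def res(p,full=False):
        dv,x0,dl,dz,s=p[:5]; L=p[5] if Lfix is None else Lfix
        x=x0+s*k; d=wd(x,dl,L,xb)
        q0={**c0,"xyz":c0["xyz"]+[0,0,dz/1000]}; q1={**c1,"xyz":c1["xyz"]+[0,0,dz/1000]}
        r=np.r_[rows(q0,x,85+0*x,ym)+dv-m0, rows(q1,x-0.6*d*d/L*(dl>0),85-d,ym)+dv-m1,
          (rows(q0,[-26],[98],0)+dv-e0)/1.5,(rows(q1,[-26],[98],0)+dv-e1)/1.5]
        return np.r_[r,dz/4,(s-sp)/0.02] if not full else r
    p0=[0,-15,12,0,5]+([80] if Lfix is None else [])
    o=least_squares(res,p0,loss="soft_l1",f_scale=.5)
    print("L",Lfix,"dv x0 delta dz sp",o.x.round(2),"rms",np.sqrt(np.mean(res(o.x,True)**2)).round(3)); return o.x,res(o.x,True)
E
python3 - <<'E'
from fit import *
c0=cam([0.47363288,-0.00909233,0.12559848],[[0.864,0.504,0.01],[0.504,-0.864,-0.003],[0.007,0.008,-1.0]])
c1=cam([0.4742,-0.0096,0.09931],[[0.864,0.503,0.0076],[0.503,-0.864,-0.0012],[0.006,0.005,-1.0]])
m0=marks("pics/e_wrist.png",334,344,160,255); m1=marks("pics/p1b_wrist.png",335,345,165,268)[1:]
for L in (70,76,82,90,None): x,r=fit(c0,m0,150.,c1,m1,157.5,L)
print(r.round(2))
E
```

```text
L 70 dv x0 delta dz sp [ -4.98 -16.15  15.33  -0.37   5.  ] rms 0.66
L 76 dv x0 delta dz sp [ -5.1  -16.12  14.52  -0.61   5.  ] rms 0.52
L 82 dv x0 delta dz sp [ -5.19 -16.08  13.8   -0.72   5.  ] rms 0.403
L 90 dv x0 delta dz sp [ -5.27 -16.    12.97  -0.7    5.  ] rms 0.28
L None dv x0 delta dz sp [ -5.35 -15.77  11.22  -0.19   5.   114.14] rms 0.121
[ 0.12  0.01 -0.04  0.12  0.    0.01 -0.17 -0.02 -0.14 -0.01 -0.01  0.15
 -0.01 -0.01  0.15 -0.14 -0.24  0.25]
```

Fits agree: the marks give a sink of 11–12 mm (10.2 N) and the grip corner in the scene view gives about 11 mm. The tips' give is therefore about 1.8 mm, and the leaf needs about 15 mm more. Now to the grip.

```bash
python3 -m jog '[[-1,-0.6,0,0.001,-0.001,0,0.6],[-1.8,-1.1,0,0,0,0,0.6],[-2.2,-1.3,0,0,0,0,0.6],[-2.2,-1.3,0,0,0,0,0.6],[-1.8,-1.1,0,0,0,0,0.6],[-1,-0.6,0,0,0,0,0.6],[-0.4,-0.2,0,0,0,0,0.6],[0,0,0,0,0,0,0.6],[0,0,0,0,0,0,0.6],[0,0,0,0,0,0,0.6]]'; python3 rd.py 3
```

```text
t: 12.77
ee_pos: [0.4313, -0.0311, 0.1426]
ee_rot: [[0.866, 0.5, 0.0], [0.5, -0.866, 0.0], [0.001, -0.0, -1.0]]
wrist_force: [0.3, -0.4, -0.5]
width: 0.591
F [-0.1   0.25  0.22] pos [ 0.43158 -0.03095  0.14253] t 12.9167 zax [ 5.e-04  5.e-04 -1.e+00]
```

```bash
python3 -m jog '[[-0.03,-0.12,-0.3,0,0,0.006,0.6],[-0.03,-0.12,-0.3,0,0,0,0.6],[0,0,-0.3,0,0,0,0.6],[0,0,0,0,0,0,0.6],[0,0,0,0,0,0,0.6]]'; python3 - <<'E'
from h import *
import cv2
for n in ["wrist","scene"]:
    im=viewer.grab_frame(n)[:,:,::-1]
    im=im[240:480,160:480] if n=="wrist" else im[120:220,200:330]
    cv2.imwrite(f"pics/i_{n}.png",cv2.resize(im,None,fx=2.3 if n=="wrist" else 5.5,fy=2.3 if n=="wrist" else 5.5,interpolation=cv2.INTER_CUBIC))
E
```

```text
t: 13.33
ee_pos: [0.4323, -0.0325, 0.132]
ee_rot: [[0.861, 0.508, 0.001], [0.508, -0.861, 0.001], [0.001, -0.0, -1.0]]
wrist_force: [-0.4, 0.3, 0.0]
width: 0.597
```

View pics/i_wrist.png

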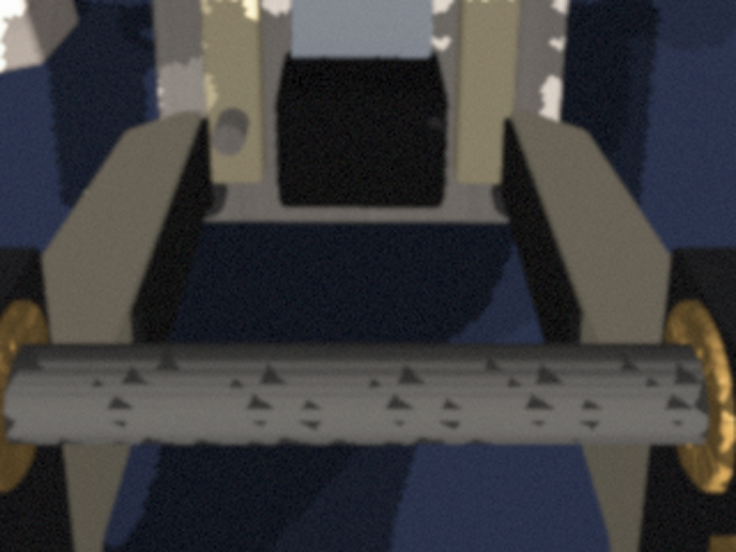

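View pics/i_scene.png

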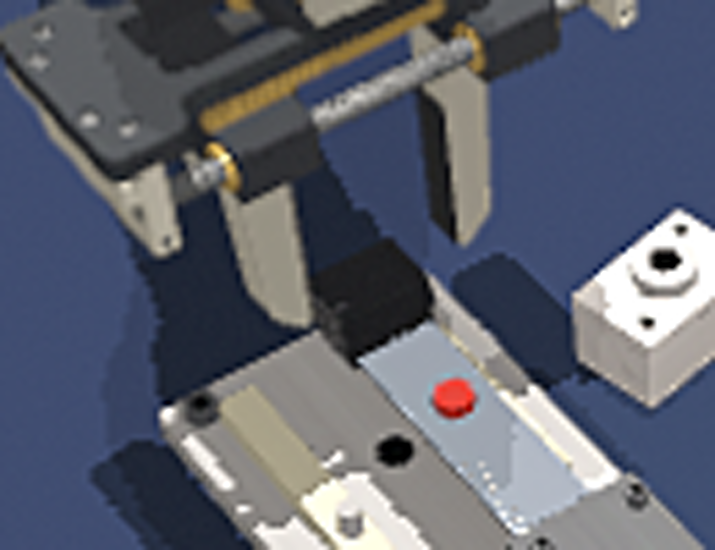

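```bash
python3 -m jog '[[-0.05,-0.06,-0.5,0,0,0,0.6],[-0.03,-0.04,-0.8,0,0,0,0.6],[0,0,-0.8,0,0,0,0.6],[0,0,-0.6,0,0,0,0.6],[0,0,-0.3,0,0,0,0.6],[0,0,0,0,0,0,0.6],[0,0,0,0,0,0,0.6]]'; python3 rd.py 3
```

```text
t: 14.02
ee_pos: [0.4312, -0.0336, 0.0984]
ee_rot: [[0.861, 0.508, 0.0], [0.508, -0.861, 0.001], [0.001, -0.001, -1.0]]
wrist_force: [0.5, 1.0, -0.4]
width: 0.598
F [-0.46  0.02  0.49] pos [ 0.43138 -0.03355  0.09877] t 14.1667 zax [ 0.0016  0.001  -1.    ]
```

```bash
python3 -m jog '[[0,0,0,0,0,0,0.2],[0,0,0,0,0,0,0.2],[0,0,0,0,0,0,0.2],[0,0,0,0,0,0,0.2],[0,0,0,0,0,0,0.2],[0,0,0,0,0,0,0.2]]' 25; python3 rd.py 3
```

```text
t: 14.67
ee_pos: [0.4321, -0.0338, 0.1001]
ee_rot: [[0.862, 0.507, 0.004], [0.507, -0.862, 0.001], [0.004, 0.001, -1.0]]
wrist_force: [-0.2, 0.9, -1.7]
width: 0.365
F [ 0.35 -0.22 -0.77] pos [ 0.43208 -0.03377  0.10001] t 14.8167 zax [ 0.0038  0.001  -1.    ]
```

```bash
python3 -m jog '[[0.17,0.1,-0.02,0,0,0,0.2],[0.17,0.1,-0.02,0,0,0,0.2],[0.17,0.1,-0.01,0,0,0,0.2]]'; python3 -m jog '[[0.17,0.1,-0.01,0,0,0,0.2],[0.17,0.1,-0.01,0,0,0,0.2]]';  python3 rd.py 2
```

```text
t: 15.07
ee_pos: [0.4322, -0.0331, 0.099]
ee_rot: [[0.863, 0.504, -0.006], [0.504, -0.864, -0.002], [-0.006, -0.001, -1.0]]
wrist_force: [-4.6, -4.4, 3.6]
width: 0.364
t: 15.23
ee_pos: [0.4323, -0.0329, 0.0986]
ee_rot: [[0.865, 0.502, -0.013], [0.502, -0.865, -0.005], [-0.013, -0.002, -1.0]]
wrist_force: [-4.1, -4.6, 2.4]
width: 0.368
F [-4.37 -4.47  2.61] pos [ 0.43224 -0.03286  0.09853] t 15.3333 zax [-0.0126 -0.0045 -0.9999]
```

```bash
python3 -m jog '[[0.3,0.17,0,0.003,-0.008,0,0.2],[0.3,0.17,0,0.003,-0.006,0,0.2]]'; python3 -m jog '[[0.3,0.17,0,0.002,-0.005,0,0.2]]';  python3 rd.py 1
```

```text
t: 15.5
ee_pos: [0.4336, -0.0317, 0.0981]
ee_rot: [[0.866, 0.5, -0.007], [0.5, -0.866, -0.001], [-0.007, -0.002, -1.0]]
wrist_force: [-5.6, -4.9, 2.4]
width: 0.36
t: 15.58
ee_pos: [0.4342, -0.0312, 0.0978]
ee_rot: [[0.867, 0.498, -0.007], [0.498, -0.867, -0.001], [-0.007, -0.003, -1.0]]
wrist_force: [-4.8, -5.1, 2.9]
width: 0.365
F [-5.76 -4.21  3.82] pos [ 0.43435 -0.0311   0.0978 ] t 15.6333 zax [-6.8e-03 -9.0e-04 -1.0e+00]
```

```bash
python3 -m jog '[[0.34,0.18,0.03,0.001,-0.005,0.004,0.2],[0.34,0.18,0.03,0.001,-0.005,0.003,0.2],[0.34,0.18,0.03,0.001,-0.005,0.003,0.2],[0.34,0.18,0.03,0.001,-0.005,0,0.2]]'; python3 rd.py 1
```

```text
t: 15.97
ee_pos: [0.4385, -0.0291, 0.098]
ee_rot: [[0.865, 0.501, -0.005], [0.501, -0.865, -0.004], [-0.006, 0.001, -1.0]]
wrist_force: [-5.3, -4.2, 2.5]
width: 0.362
F [-5.2  -4.32  1.59] pos [ 0.43868 -0.02896  0.09798] t 16.0167 zax [-0.0048 -0.0034 -1.    ]
```

```bash
python3 -m jog '[[0.34,0.17,0.03,0.003,-0.005,0.003,0.2],[0.34,0.17,0.03,0.001,-0.005,0.003,0.2],[0.34,0.17,0.03,0.001,-0.005,0,0.2],[0.32,0.16,0.03,0.001,-0.005,0,0.2]]'; python3 rd.py 1
```

```text
t: 16.35
ee_pos: [0.442, -0.0272, 0.098]
ee_rot: [[0.865, 0.501, -0.004], [0.501, -0.865, -0.004], [-0.006, 0.001, -1.0]]
wrist_force: [-6.5, -3.6, 1.9]
width: 0.362
F [-5.04 -3.53  1.24] pos [ 0.44214 -0.02706  0.09798] t 16.4 zax [-0.0041 -0.0039 -1.    ]
```

```bash
python3 -m jog '[[0.34,0.18,0.03,0.003,-0.005,0.003,0.2],[0.32,0.18,0.03,0.001,-0.004,0,0.2],[0.15,0.09,0.03,0,-0.002,0,0.2]]'; python3 rd.py 1
```

```text
t: 16.65
ee_pos: [0.4437, -0.0259, 0.0981]
ee_rot: [[0.866, 0.5, -0.006], [0.5, -0.866, -0.004], [-0.007, 0.001, -1.0]]
wrist_force: [-1.3, -2.8, 1.8]
width: 0.367
F [-4.35 -3.17  2.72] pos [ 0.44372 -0.02585  0.09814] t 16.7 zax [-0.0058 -0.0043 -1.    ]
```

```bash
python3 -m jog '[[0.3,0.17,0.03,0,-0.003,0.002,0.2],[0,0,0.02,0,0,0,0.2],[0,0,0.02,0,0,0,0.2]]'; python3 rd.py 1; python3 -m jog '[[0,0,0,0,0,0,0.6],[0,0,0,0,0,0,0.6],[0,0,0,0,0,0,0.6],[0,0,0,0,0,0,0.6],[0,0,0,0,0,0,0.6],[0,0,0.3,0,0,0,0.6],[0,0,1,0,0,0,0.6],[0,0,1.2,0,0,0,0.6],[0,0,1.2,0,0,0,0.6],[0,0,0.5,0,0,0,0.3],[0,0,0,0,0,0,0],[0,0,0,0,0,0,0]]'
```

```text
t: 16.95
ee_pos: [0.445, -0.0254, 0.0987]
ee_rot: [[0.866, 0.5, -0.006], [0.5, -0.866, -0.006], [-0.008, 0.002, -1.0]]
wrist_force: [-0.5, -0.9, 0.5]
width: 0.367
F [-0.75 -1.91  0.43] pos [ 0.44492 -0.02537  0.09869] t 17.0 zax [-0.0062 -0.0058 -1.    ]
t: 18.0
ee_pos: [0.4462, -0.0237, 0.1428]
ee_rot: [[0.865, 0.502, -0.004], [0.502, -0.865, -0.004], [-0.005, 0.002, -1.0]]
wrist_force: [-0.4, 0.3, -0.3]
width: 0.436
```

```bash
python3 -m jog '[[0.6,0.3,0,-0.003,-0.003,0.004,0],[1,0.6,0,0,0,0,0],[1.2,0.65,0,0,0,0,0],[0.7,0.4,0,0,0,0,0],[0.2,0.1,0,0,0,0,0],[0,0,0,0,0,0,0],[0,0,0,0,0,0,0],[0,0,0,0,0,0,0]]'; python3 - <<'E'
from h import *
import cv2
s=env.sense(); print(s["ee_pos"],s["ee_rot"].tolist(),s["width"],s["t"])
im=viewer.grab_frame("wrist")[:,:,::-1];cv2.imwrite("pics/j_wrist.png",im)
im=viewer.grab_frame("scene")[:,:,::-1];cv2.imwrite("pics/j_scene.png",im)
E
```

```text
t: 18.67
ee_pos: [0.4878, 0.0005, 0.1402]
ee_rot: [[0.861, 0.508, -0.003], [0.508, -0.861, -0.007], [-0.006, 0.005, -1.0]]
wrist_force: [-0.3, -0.8, 0.2]
width: 0.008
[0.48778476 0.00052533 0.14017238] [[0.8614025922967161, 0.5079127673917216, -0.0031929148093889632], [0.5078829514427641, -0.8613967324057832, -0.007111753259667612], [-0.006362516662782569, 0.004504455696554501, -0.9999696136686322]] 0.007527492867155607 18.6667
```

View pics/j_wrist.png

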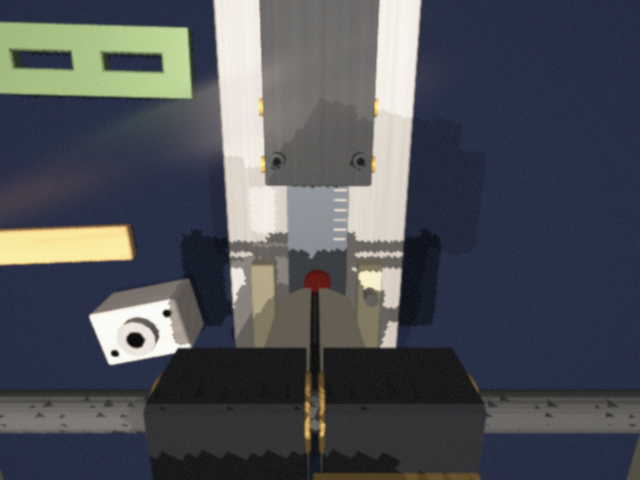

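```bash
python3 -m jog '[[-0.02,-0.05,-0.4,0.005,-0.003,0,0],[-0.02,-0.05,-0.7,0,0,0,0],[0,0,-0.6,0,0,0,0],[0,0,-0.2,0,0,0,0],[0,0,0,0,0,0,0],[0,0,0,0,0,0,0],[0,0,0,0,0,0,0]]'; python3 - <<'E'
from h import *
import cv2
s=env.sense(); print(s["ee_pos"],s["ee_rot"].tolist(),s["width"],s["t"])
im=viewer.grab_frame("wrist")[:,:,::-1];cv2.imwrite("pics/k_wrist.png",im)
F=[]
for i in range(6): viewer.grab_frame("scene"); F.append(env.sense()["wrist_force"])
print(np.mean(F,0))
E
```

```text
t: 19.35
ee_pos: [0.4856, -0.002, 0.1189]
ee_rot: [[0.862, 0.506, -0.002], [0.506, -0.862, -0.002], [-0.002, 0.001, -1.0]]
wrist_force: [0.6, -1.2, -0.6]
width: 0.008
[ 0.48558175 -0.00202598  0.11887782] [[0.8624880247364936, 0.5060749918873715, -0.0015842261006744724], [0.506071536524337, -0.8624888446235731, -0.002143086510198554], [-0.002450939827455948, 0.001046654714050293, -0.9999964486976299]] 0.008295488728784751 19.35
[ 0.08025594  0.04298356 -0.28362276]
```

```bash
python3 -m jog '[[0.1,0.06,-0.25,0,0,0,0],[0.03,0.02,-0.2,0,0,0,0],[0,0,-0.1,0,0,0,0],[0,0,-0.05,0,0,0,0]]'; for i in 1; do python3 -m jog '[[0,0,-0.1,0,0,0,0]]'; python3 -m jog '[[0,0,-0.1,0,0,0,0]]'; python3 -m jog '[[0,0,-0.1,0,0,0,0]]'; python3 -m jog '[[0,0,-0.1,0,0,0,0]]';python3 -m jog '[[0,0,-0.1,0,0,0,0]]'; done | grep -v -e rot -e width
```

```text
t: 20.03
ee_pos: [0.4875, -0.001, 0.1129]
ee_rot: [[0.862, 0.506, -0.0], [0.506, -0.862, -0.002], [-0.001, 0.002, -1.0]]
wrist_force: [-0.8, 0.3, 0.1]
width: 0.004
t: 20.12
ee_pos: [0.4874, -0.0011, 0.1118]
wrist_force: [-1.3, -0.6, 0.7]
t: 20.2
ee_pos: [0.4874, -0.0011, 0.1107]
wrist_force: [-0.7, -0.5, 3.0]
t: 20.28
ee_pos: [0.4873, -0.0012, 0.1097]
wrist_force: [-1.2, -0.0, 3.4]
t: 20.37
ee_pos: [0.4873, -0.0013, 0.1087]
wrist_force: [-1.4, 0.1, 3.8]
t: 20.45
ee_pos: [0.4873, -0.0013, 0.1078]
wrist_force: [-1.6, -0.2, 5.9]
```

```bash
for i in 1; do python3 -m jog '[[0,0,-0.1,0,0,0,0]]'; python3 -m jog '[[0,0,-0.1,0,0,0,0]]'; python3 -m jog '[[0,0,-0.1,0,0,0,0]]'; python3 -m jog '[[0,0,-0.06,0,0,0,0]]';python3 -m jog '[[0,0,-0.04,0,0,0,0]]'; done | grep -v -e rot -e width; python3 rd.py 4
```

```text
t: 20.53
ee_pos: [0.4873, -0.0013, 0.1069]
wrist_force: [-0.6, -0.2, 6.4]
t: 20.62
ee_pos: [0.4873, -0.0013, 0.1061]
wrist_force: [-1.2, -0.2, 8.4]
t: 20.7
ee_pos: [0.4873, -0.0014, 0.1053]
wrist_force: [-1.8, -0.6, 8.4]
t: 20.78
ee_pos: [0.4873, -0.0014, 0.1049]
wrist_force: [-1.6, -0.3, 9.6]
t: 20.87
ee_pos: [0.4873, -0.0014, 0.1048]
wrist_force: [-1.8, 0.3, 9.2]
F [-1.79 -0.3   9.36] pos [ 0.48729 -0.00141  0.10487] t 21.0667 zax [ 0.001  -0.0027 -1.    ]
```

```bash
python3 -m jog '[[0,0,-0.07,0,0,0,0],[0,0,-0.04,0,0,0,0],[0,0,-0.03,0,0,0,0]]'|grep force
python3 - <<'E'
from h import *
import cv2
F=[];Z=[]
for i in range(18):
    n=["wrist","scene","top"][i%3]
    im=viewer.grab_frame(n)
    cv2.imwrite(f"pics/p2_{n}.png",im[:,:,::-1]); s=env.sense(); F.append(s["wrist_force"]);Z.append(s["ee_pos"])
print(np.mean(F,0),np.mean(Z,0),s["t"],s["ee_rot"].tolist())
E
python3 - <<'E'
import cv2,numpy as np
o=[]
for f in ["k_wrist","p2_wrist"]:
    im=cv2.imread(f"pics/{f}.png")[140:330,260:380]; o.append(cv2.resize(im,None,fx=3.1,fy=3.1,interpolation=cv2.INTER_CUBIC))
cv2.imwrite("pics/l.png",np.hstack(o))
E
```

```text
wrist_force: [-2.4, 0.1, 8.6]
[-2.04531386 -0.1164945   9.23657182] [ 0.48729647 -0.00143187  0.10461615] 22.2167 [[0.8627130016376297, 0.505689369204052, 0.002130417658314437], [0.5056937160574565, -0.8627082488214418, -0.002888417463247781], [0.00037728688227511175, 0.003569214122088534, -0.9999935591618374]]
```

View pics/l.png

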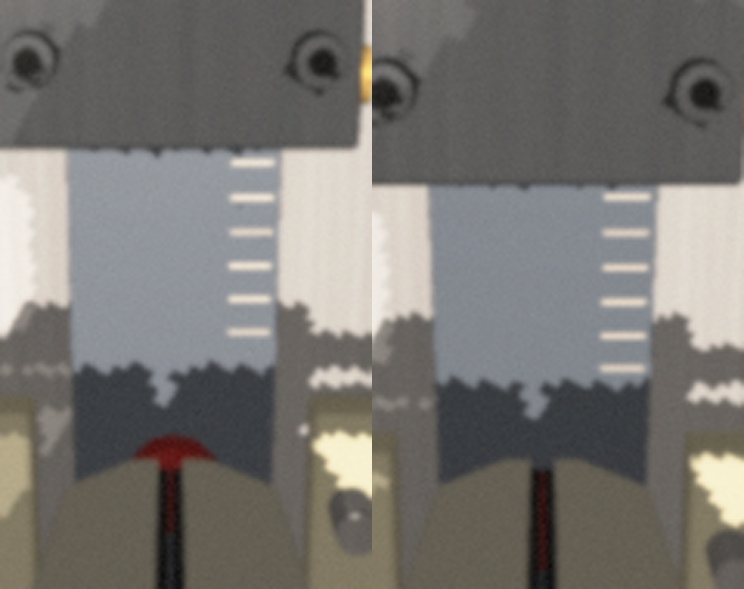

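```bash
python3 - <<'E'
from fit import *
c0=cam([0.48558175,-0.00202598,0.11887782],[[0.8624880,0.50607499,-0.0015842],[0.5060715,-0.8624888,-0.0021431],[-0.00245,0.0010466,-0.9999964]])
c1=cam([0.48729647,-0.00143187,0.10461615],[[0.862713,0.50568937,0.0021304],[0.5056937,-0.8627082,-0.0028884],[0.000377,0.003569,-0.99999]])
m0=marks("pics/k_wrist.png",335,345,186,256); m1=marks("pics/p2_wrist.png",336,346,190,268)
print(m0.round(2),m1.round(2))
for f,c in (("k_wrist",(290,330)),("p2_wrist",(290,330))):
    g=cv2.imread(f"pics/{f}.png")[175:215,c[0]:c[1]].mean((1,2)); print(np.diff(g).round(1).tolist())
E
```

```text
[191.66 203.26 214.36 225.26 236.01 246.71 253.11] [192.48 202.75 214.68 225.85 236.99 247.86 258.54]
[-0.4, 0.0, -0.2, 0.4, -0.3, -0.2, 0.1, -0.0, -0.0, -1.0, -4.3, 0.6, 20.6, 26.2, 14.6, 4.3, 1.1, -0.3, 0.3, -0.5, -0.2, -0.0, -0.4, 0.1, -0.1, 0.1, 0.2, -0.4, 0.3, -0.6, 0.0, -0.1, -0.5, 0.0, -0.8, 0.2, -0.4, 0.0, 0.3]
[-0.5, 0.2, 0.1, 0.0, 0.0, 0.2, -0.2, 0.2, -0.3, 0.4, -0.3, -0.1, 0.4, -0.1, 0.3, -0.4, -0.1, -0.1, -0.3, 0.7, -0.7, -2.6, -4.6, 9.9, 25.1, 15.8, 4.4, 0.5, 0.3, -0.2, -0.3, -0.2, -0.8, 0.0, 0.0, -0.2, 0.3, -0.2, 0.3]
```

```bash
python3 - <<'E'
from fit import *
c0=cam([0.48558175,-0.00202598,0.11887782],[[0.8624880,0.50607499,-0.0015842],[0.5060715,-0.8624888,-0.0021431],[-0.00245,0.0010466,-0.9999964]])
c1=cam([0.48729647,-0.00143187,0.10461615],[[0.862713,0.50568937,0.0021304],[0.5056937,-0.8627082,-0.0028884],[0.000377,0.003569,-0.99999]])
m0=marks("pics/k_wrist.png",335,345,186,256)[:6]; m1=marks("pics/p2_wrist.png",336,346,190,268)[1:]
for L in (80,87,95,100,None): x,r=fit(c0,m0,187.5,c1,m1,199.2,L,xb=25.)
print(r.round(2))
b0=cam([0.47363288,-0.00909233,0.12559848],[[0.864,0.504,0.01],[0.504,-0.864,-0.003],[0.007,0.008,-1.0]])
b1=cam([0.4742,-0.0096,0.09931],[[0.864,0.503,0.0076],[0.503,-0.864,-0.0012],[0.006,0.005,-1.0]])
n0=marks("pics/e_wrist.png",334,344,160,255); n1=marks("pics/p1b_wrist.png",335,345,165,268)[1:]
for L in (95,100,103,110): fit(b0,n0,150.,b1,n1,157.5,L)
E
```

```text
L 80 dv x0 delta dz sp [ -4.43 -21.39   6.02  -0.54   5.  ] rms 0.124
L 87 dv x0 delta dz sp [ -4.36 -21.36   5.62  -0.38   5.  ] rms 0.138
L 95 dv x0 delta dz sp [ -4.29 -21.34   5.25  -0.22   5.  ] rms 0.159
L 100 dv x0 delta dz sp [ -4.24 -21.33   5.06  -0.13   5.  ] rms 0.172
L None dv x0 delta dz sp [ -4.44 -21.39   6.1   -0.57   5.    78.81] rms 0.123
[ 0.28 -0.04 -0.04 -0.02 -0.02 -0.15  0.05 -0.18  0.07  0.06  0.04 -0.06
 -0.16  0.19]
L 95 dv x0 delta dz sp [ -5.31 -15.94  12.52  -0.63   5.  ] rms 0.221
L 100 dv x0 delta dz sp [ -5.33 -15.89  12.12  -0.53   5.  ] rms 0.174
L 103 dv x0 delta dz sp [ -5.34 -15.86  11.9   -0.46   5.  ] rms 0.153
L 110 dv x0 delta dz sp [ -5.35 -15.8   11.45  -0.29   5.  ] rms 0.125
```

```bash
python3 - <<'E'
import cv2,numpy as np
o=[]
for f in ("j_scene","p2_scene","r1_scene","p1b_scene"):
    im=cv2.imread(f"pics/{f}.png")[165:205,250:290]
    im=cv2.resize(im,None,fx=9,fy=9,interpolation=cv2.INTER_NEAREST); o.append(np.clip(im*1.6,0,255).astype(np.uint8))
    cv2.putText(o[-1],f,(5,350),0,.6,(0,0,255),1)
cv2.imwrite("pics/m.png",cv2.resize(np.vstack([np.hstack(o[:2]),np.hstack(o[2:])]),(600,600),interpolation=cv2.INTER_AREA))
E
```

```text
(no output)
```

View pics/m.png

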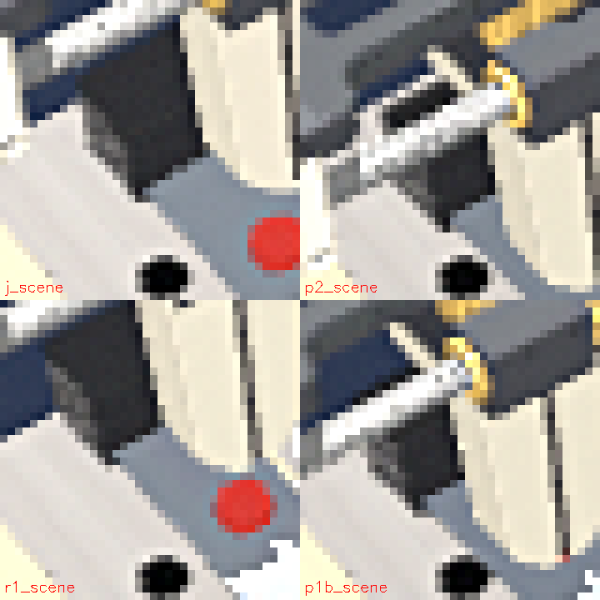

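```bash
python3 - <<'E'
from grip import *
import cv2
I=viewer.camera_info("scene")
for xb,L in ((40.4,100),(25,84.6)):
    p0=proj(I,corner(xb,17,0,L)); print(xb,p0.round(1),[(d,(proj(I,corner(xb,17,d,L))-p0).round(2).tolist()) for d in (5,6,7,8,10,11,12)])
# edge between dark grip face and leaf: template ecc of small patch
def g(f): return cv2.cvtColor(cv2.imread(f"pics/{f}.png"),cv2.COLOR_BGR2GRAY).astype(np.float32)
for a,b,(x,y),(w_,h),g0 in (("j_scene","p2_scene",(263,186),(12,6),(0,5)),("r1_scene","p1b_scene",(259,182),(12,6),(0,7)),("a_scene","p1b_scene",(259,182),(12,6),(0,7))):
    A=g(a);B=g(b)
    T=A[y-3:y+7,x-2:x+12]
    best=[]
    from scipy.ndimage import shift as sh
    for dy in np.arange(3,9,.1):
        for dx in np.arange(-1,3.1,.1):
            Bs=cv2.warpAffine(B,np.float32([[1,0,-dx],[0,1,-dy]]),(640,480))[y-3:y+7,x-2:x+12]
            best.append((np.corrcoef(T.ravel(),Bs.ravel())[0,1],dx,dy))
    print(a,max(best))
E
```

```text
40.4 [265.2 188.4] [(5, [0.66, 3.02]), (6, [0.8, 3.63]), (7, [0.96, 4.25]), (8, [1.11, 4.87]), (10, [1.44, 6.12]), (11, [1.61, 6.75]), (12, [1.79, 7.39])]
25 [269.6 193.4] [(5, [0.71, 3.24]), (6, [0.87, 3.9]), (7, [1.04, 4.56]), (8, [1.21, 5.23]), (10, [1.58, 6.59]), (11, [1.77, 7.27]), (12, [1.97, 7.95])]
j_scene (np.float64(0.9765139255428696), np.float64(0.3999999999999997), np.float64(4.100000000000001))
r1_scene (np.float64(0.9537625110655975), np.float64(0.8999999999999995), np.float64(6.400000000000003))
a_scene (np.float64(0.9333659701138407), np.float64(1.0999999999999996), np.float64(6.600000000000003))
```

The estimates for the second press at 10 N (6.7, 6.1 and 6.6 mm) say it's a touch too stiff. I'll draw the leaf back by about 1.6 mm and prove it again.

```bash
python3 -m jog '[[0,0,0.5,0,0,0,0],[0,0,1.2,0,0,0,0],[0,0,1.2,0,0,0,0],[0,0,0.7,0,0,0,0.3],[0,0,0,0,0,0,0.6],[0,0,0,0,0,0,0.6]]'; python3 -m jog '[[-0.6,-0.3,0,0.002,0.002,0,0.6],[-1,-0.6,0,0,0,0,0.6],[-1.2,-0.7,0,0,0,0,0.6],[-0.7,-0.4,0,0,0,0,0.6],[-0.3,-0.15,0,0,0,0,0.6],[0,0,0,0,0,0,0.6],[0,0,0,0,0,0,0.6],[0,0,0,0,0,0,0.6]]'
```

```text
t: 22.72
ee_pos: [0.4875, -0.001, 0.1415]
ee_rot: [[0.862, 0.506, 0.003], [0.506, -0.862, -0.002], [0.001, 0.003, -1.0]]
wrist_force: [0.3, 0.7, -0.7]
width: 0.173
t: 23.38
ee_pos: [0.4436, -0.0249, 0.139]
ee_rot: [[0.863, 0.506, -0.004], [0.506, -0.863, -0.0], [-0.004, -0.002, -1.0]]
wrist_force: [0.1, 0.4, 0.6]
width: 0.601
```

```bash
python3 -m jog '[[0.02,-0.05,-0.6,0,-0.003,0,0.6],[0.02,-0.05,-0.9,0,0,0,0.6],[0,0,-0.9,0,0,0,0.6],[0,0,-0.8,0,0,0,0.6],[0,0,-0.4,0,0,0,0.6],[0,0,-0.05,0,0,0,0.6],[0,0,0,0,0,0,0.6],[0,0,0,0,0,0,0.6]]'; python3 rd.py 2
```

```text
t: 24.05
ee_pos: [0.447, -0.0244, 0.0991]
ee_rot: [[0.862, 0.508, 0.002], [0.508, -0.862, 0.001], [0.002, 0.001, -1.0]]
wrist_force: [-0.1, 0.0, 0.2]
width: 0.597
F [-0.49  0.16  0.04] pos [ 0.4471  -0.02441  0.09929] t 24.15 zax [ 2.9e-03  7.0e-04 -1.0e+00]
```

```bash
python3 -m jog '[[-0.05,-0.03,0,0,0,0,0.2],[-0.03,-0.02,0,0,0,0,0.2],[0,0,0,0,0,0,0.2],[0,0,0,0,0,0,0.2],[0,0,0,0,0,0,0.2],[0,0,0,0,0,0,0.2]]' 25; python3 rd.py 3
```

```text
t: 24.65
ee_pos: [0.4468, -0.0253, 0.1006]
ee_rot: [[0.862, 0.507, 0.005], [0.507, -0.862, 0.001], [0.005, 0.002, -1.0]]
wrist_force: [1.3, -0.4, -1.4]
width: 0.367
F [ 0.36  0.04 -0.87] pos [ 0.44675 -0.02522  0.10053] t 24.8 zax [ 5.1e-03  7.0e-04 -1.0e+00]
```

```bash
python3 -m jog '[[-0.25,-0.15,-0.02,0,0.005,0,0.2],[-0.25,-0.15,-0.01,0,0.005,0,0.2]]'; python3 rd.py 1;  python3 -m jog '[[-0.25,-0.15,-0.01,0,0.005,0,0.2]]'; python3 rd.py 1
```

```text
t: 24.97
ee_pos: [0.4459, -0.0264, 0.1007]
ee_rot: [[0.861, 0.509, 0.003], [0.509, -0.861, 0.003], [0.004, -0.001, -1.0]]
wrist_force: [5.5, 5.3, -2.2]
width: 0.368
F [ 4.65  3.56 -1.65] pos [ 0.4458  -0.0265   0.10072] t 25.0167 zax [ 0.0028  0.0032 -1.    ]
t: 25.1
ee_pos: [0.4457, -0.0268, 0.1009]
ee_rot: [[0.86, 0.51, 0.002], [0.51, -0.86, 0.005], [0.004, -0.003, -1.0]]
wrist_force: [5.0, 5.2, -3.2]
width: 0.362
F [ 5.44  4.83 -3.38] pos [ 0.44552 -0.02693  0.1009 ] t 25.15 zax [ 0.002   0.0048 -1.    ]
```

```bash
python3 -m jog '[[-0.22,-0.12,0,-0.002,0.002,0,0.2],[0,0,0,0,0,0,0.2],[0,0,0,0,0,0,0.2],[0,0,0,0,0,0,0.2]]'; python3 rd.py 2
```

```text
t: 25.48
ee_pos: [0.4456, -0.0269, 0.1009]
ee_rot: [[0.859, 0.512, 0.003], [0.512, -0.859, 0.005], [0.005, -0.002, -1.0]]
wrist_force: [1.6, 0.3, -1.2]
width: 0.369
F [ 1.54  1.06 -2.02] pos [ 0.44556 -0.02688  0.10096] t 25.5833 zax [ 0.0035  0.0045 -1.    ]
```

```bash
python3 -m jog '[[0,0,0,0,0,0,0.6],[0,0,0,0,0,0,0.6],[0,0,0,0,0,0,0.6],[0,0,0,0,0,0,0.6],[0,0,0,0,0,0,0.6],[0,0,0.3,0,0,0,0.6],[0,0,1,0,0,0,0.6],[0,0,1.2,0,0,0,0.6],[0,0,1.0,0,0,0,0.6],[0,0,0.4,-0.004,0.003,-0.005,0.3],[0,0,0,0,0,0,0],[0,0,0,0,0,0,0]]'
```

```text
t: 26.58
ee_pos: [0.4437, -0.0276, 0.142]
ee_rot: [[0.862, 0.507, -0.003], [0.507, -0.862, -0.001], [-0.003, -0.001, -1.0]]
wrist_force: [-0.5, -0.2, 0.8]
width: 0.434
```

```bash
python3 -m jog '[[0.6,0.35,0,0,-0.002,0,0],[1,0.6,0,0,0,0,0],[1.2,0.75,0,0,0,0,0],[0.8,0.45,0,0,0,0,0],[0.2,0.15,0,0,0,0,0],[0,0,0,0,0,0,0],[0,0,0,0,0,0,0],[0,0,0,0,0,0,0],[0,0,0,0,0,0,0]]'; python3 rd.py 2
```

```text
t: 27.33
ee_pos: [0.486, -0.0006, 0.1395]
ee_rot: [[0.861, 0.508, -0.004], [0.508, -0.861, -0.001], [-0.003, -0.001, -1.0]]
wrist_force: [0.5, 0.2, 0.0]
width: 0.005
F [-0.5  -0.12 -0.06] pos [ 0.48596 -0.00069  0.13956] t 27.4333 zax [-3.5e-03 -6.0e-04 -1.0e+00]
```

```bash
python3 -m jog '[[0,-0.04,-0.4,0.001,-0.003,0,0],[0,-0.04,-0.7,0,0,0,0],[0,0,-0.6,0,0,0,0],[0,0,-0.2,0,0,0,0],[0,0,0,0,0,0,0],[0,0,0,0,0,0,0],[0,0,0,0,0,0,0]]'; python3 - <<'E'
from h import *
import cv2
s=env.sense(); print(s["ee_pos"],s["ee_rot"].tolist(),s["width"],s["t"])
im=viewer.grab_frame("wrist")[:,:,::-1];cv2.imwrite("pics/q_wrist.png",im)
F=[]
for i in range(10): im=viewer.grab_frame("scene"); F.append(env.sense()["wrist_force"])
cv2.imwrite("pics/q_scene.png",im[:,:,::-1])
print(np.mean(F,0),env.sense()["ee_pos"])
E
```

```text
t: 28.02
ee_pos: [0.4848, -0.0025, 0.1182]
ee_rot: [[0.862, 0.507, -0.002], [0.507, -0.862, 0.0], [-0.001, -0.001, -1.0]]
wrist_force: [-0.1, 0.5, -0.2]
width: 0.005
[ 0.48484566 -0.00254651  0.11815214] [[0.8618948801026812, 0.5070845912938914, -0.0015597836682267683], [0.5070853792107158, -0.8618958180499553, 0.00013045582606167135], [-0.0012782188814668119, -0.0009033827014515073, -0.9999987750273426]] 0.004939581896656507 28.0167
[-0.14044929  0.27744789  0.11255446] [ 0.48497319 -0.00254324  0.11839742]
```

```bash
python3 - <<'E'
import cv2,numpy as np
im=cv2.imread("pics/q_wrist.png")[140:330,240:400]; cv2.imwrite("pics/q2.png",cv2.resize(im,None,fx=3,fy=3,interpolation=cv2.INTER_CUBIC))
E
```

```text
(no output)
```

View pics/q2.png

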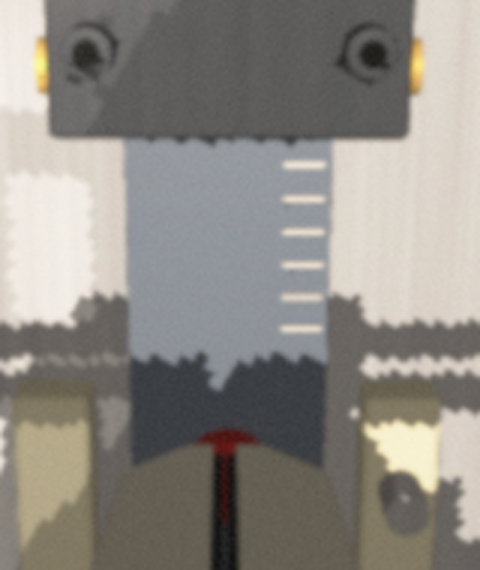

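```bash
python3 -m jog '[[0.06,0.04,-0.25,0,0,0,0],[0.02,0.02,-0.15,0,0,0,0],[0,0,-0.1,0,0,0,0],[0,0,-0.05,0,0,0,0]]'; for i in 1; do python3 -m jog '[[0,0,-0.1,0,0,0,0]]'; python3 -m jog '[[0,0,-0.1,0,0,0,0],[0,0,-0.1,0,0,0,0]]'; python3 -m jog '[[0,0,-0.1,0,0,0,0],[0,0,-0.1,0,0,0,0]]';  python3 -m jog '[[0,0,-0.1,0,0,0,0]]'; done | grep -v -e rot -e width
```

```text
t: 28.9
ee_pos: [0.4859, -0.0019, 0.1125]
ee_rot: [[0.862, 0.507, -0.001], [0.507, -0.862, 0.0], [-0.0, -0.0, -1.0]]
wrist_force: [-0.6, 0.3, 0.7]
width: 0.005
t: 28.98
ee_pos: [0.4859, -0.0019, 0.1114]
wrist_force: [0.8, 1.0, 2.4]
t: 29.15
ee_pos: [0.4858, -0.0021, 0.1093]
wrist_force: [-0.6, 0.4, 4.0]
t: 29.32
ee_pos: [0.4858, -0.0022, 0.1074]
wrist_force: [-1.5, -0.2, 6.1]
t: 29.4
ee_pos: [0.4858, -0.0022, 0.1065]
wrist_force: [-1.6, -0.0, 5.7]
```

```bash
for i in 1; do python3 -m jog '[[0,0,-0.1,0,0,0,0]]'; python3 -m jog '[[0,0,-0.1,0,0,0,0]]';  python3 -m jog '[[0,0,-0.1,0,0,0,0]]';python3 -m jog '[[0,0,-0.07,0,0,0,0]]';python3 -m jog '[[0,0,-0.04,0,0,0,0]]'; done | grep -v -e rot -e width; python3 rd.py 6
```

```text
t: 29.48
ee_pos: [0.4858, -0.0022, 0.1057]
wrist_force: [-1.7, -0.3, 7.2]
t: 29.57
ee_pos: [0.4858, -0.0023, 0.1049]
wrist_force: [-1.0, -0.7, 8.2]
t: 29.65
ee_pos: [0.4858, -0.0022, 0.1042]
wrist_force: [-1.4, 0.3, 10.2]
t: 29.73
ee_pos: [0.4858, -0.0023, 0.1038]
wrist_force: [-2.3, -0.3, 10.1]
t: 29.82
ee_pos: [0.4858, -0.0023, 0.1037]
wrist_force: [-2.2, 0.3, 10.8]
F [-1.82 -0.34  9.94] pos [ 0.48583 -0.00227  0.10373] t 30.1167 zax [ 9.e-04 -7.e-04 -1.e+00]
```

```bash
python3 - <<'E'
from h import *
import cv2
F=[];Z=[]
for i in range(20):
    n=["wrist","scene"][i%2]
    im=viewer.grab_frame(n)
    cv2.imwrite(f"pics/p3_{n}.png",im[:,:,::-1]); s=env.sense(); F.append(s["wrist_force"]);Z.append(s["ee_pos"])
print(np.mean(F,0),np.mean(Z,0),s["t"],s["ee_rot"].tolist())
E
python3 - <<'E'
from fit import *
s=env.sense()
c0=cam([0.48484566,-0.00254651,0.11815214],[[0.8618949,0.50708459,-0.00155978],[0.5070854,-0.8618958,0.00013046],[-0.0012782,-0.0009034,-0.9999988]])
c1=cam(s["ee_pos"],s["ee_rot"])
m0=marks("pics/q_wrist.png",336,346,188,256); m1=marks("pics/p3_wrist.png",336,346,190,270)
print(m0.round(2),m1.round(2))
E
python3 - <<'E'
import cv2,numpy as np
o=[]
for f in ["q_wrist","p3_wrist"]:
    im=cv2.imread(f"pics/{f}.png")[140:330,260:380]; o.append(cv2.resize(im,None,fx=3.1,fy=3.1,interpolation=cv2.INTER_CUBIC))
cv2.imwrite("pics/p3c.png",np.hstack(o))
E
```

```text
[-2.16439839 -0.25796778  9.75294916] [ 0.48582504 -0.00227318  0.1037533 ] 31.1167 [[0.8621253415472819, 0.5066944152239538, 0.0008155015870453819], [0.5066949336157155, -0.8621251776367755, -0.0006498714671471659], [0.00037377820757778836, 0.0009734811830876153, -0.9999994563119711]]
[194.3  205.9  216.88 227.86 238.71 249.16] [191.5  203.72 215.26 226.66 237.67 248.32 259.27]
```

View pics/p3c.png

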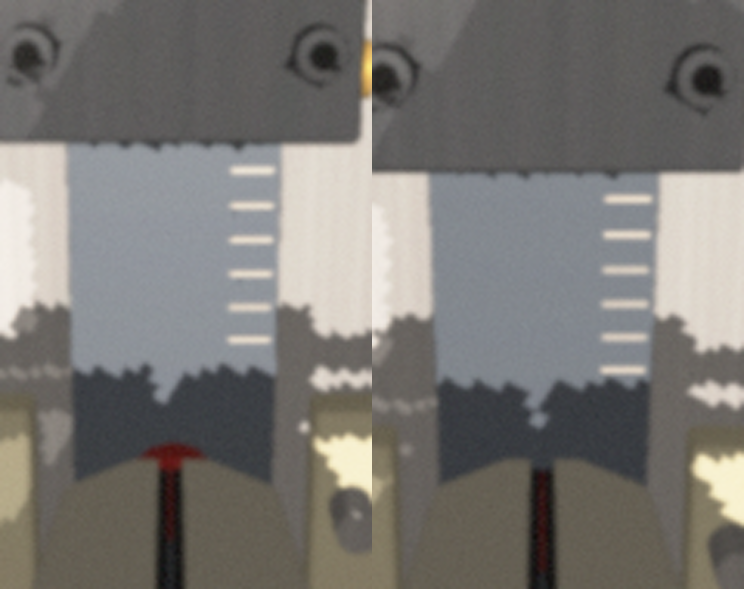

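```bash
python3 - <<'E'
from fit import *
s=env.sense()
c0=cam([0.48484566,-0.00254651,0.11815214],[[0.8618949,0.50708459,-0.00155978],[0.5070854,-0.8618958,0.00013046],[-0.0012782,-0.0009034,-0.9999988]])
c1=cam([0.48582504,-0.00227318,0.1037533],s["ee_rot"])
m0=marks("pics/q_wrist.png",336,346,188,256)[:6]; m1=marks("pics/p3_wrist.png",336,346,190,270)[1:]
for L in (80,86,92,None): fit(c0,m0,185.,c1,m1,195.,L,xb=26.6)
def g(f): return cv2.cvtColor(cv2.imread(f"pics/{f}.png"),cv2.COLOR_BGR2GRAY).astype(np.float32)
I=viewer.camera_info("scene")
A=g("q_scene");B=g("p3_scene");x,y=263,185
best=[]
for dy in np.arange(2,9,.1):
    for dx in np.arange(-1,3.1,.1):
        Bs=cv2.warpAffine(B,np.float32([[1,0,-dx],[0,1,-dy]]),(640,480))[y-3:y+7,x-2:x+12]
        best.append((np.corrcoef(A[y-3:y+7,x-2:x+12].ravel(),Bs.ravel())[0,1],dx,dy))
print(max(best))
p0=proj(I,corner(26.6,17,0,86));print([(d,(proj(I,corner(26.6,17,d,86))-p0)[1].round(2)) for d in (5,6,7,8)])
E
```

```text
L 80 dv x0 delta dz sp [ -4.8  -19.36   6.76  -0.45   5.  ] rms 0.12
L 86 dv x0 delta dz sp [ -4.73 -19.33   6.37  -0.3    5.  ] rms 0.13
L 92 dv x0 delta dz sp [ -4.67 -19.32   6.05  -0.17   5.  ] rms 0.147
L None dv x0 delta dz sp [ -4.79 -19.36   6.74  -0.45   5.    80.17] rms 0.12
(np.float64(0.9656367054902709), np.float64(0.6999999999999997), np.float64(4.600000000000002))
[(5, np.float64(3.21)), (6, np.float64(3.87)), (7, np.float64(4.53)), (8, np.float64(5.2))]
```

The final press held 9.8–9.9 N for over a second. The sink estimates are 7.1 mm (tool drop less give), 7.1 mm (grip corner) and 6.4–6.7 mm (marks). I'll accept that and retreat.

```bash
python3 -m jog '[[0,0,0.5,0,0,0,0],[0,0,1.5,0,0,0,0],[0,0,2.5,0,0,0,0],[0,0,2.5,0,0,0,0],[0,0,1.5,0,0,0,0],[0,0,0.5,0,0,0,0],[0,0,0,0,0,0,0],[0,0,0,0,0,0,0],[0,0,0,0,0,0,0]]'; python3 - <<'E'
from h import *
import cv2
im=viewer.grab_frame("scene")[:,:,::-1];cv2.imwrite("pics/z_scene.png",im)
E
```

```text
t: 31.87
ee_pos: [0.4851, -0.0017, 0.1953]
ee_rot: [[0.862, 0.507, -0.001], [0.507, -0.862, -0.0], [-0.001, -0.0, -1.0]]
wrist_force: [0.4, 0.0, 0.2]
width: 0.008
```

View pics/z_scene.png

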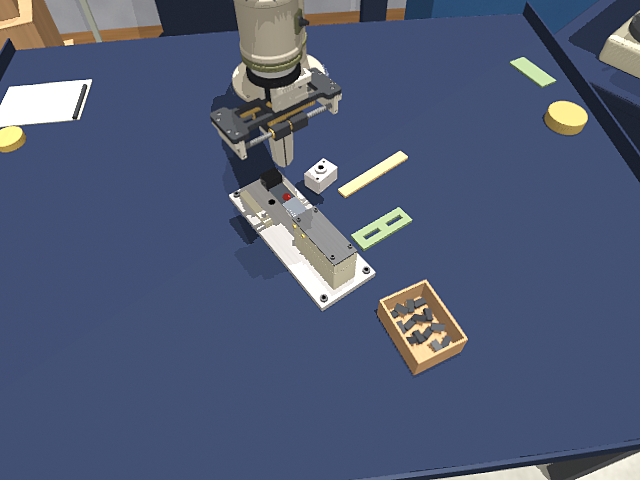

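The scene shows the fingers clear above the leaf, with the block (320,177), strip, strap and box where they started. Handing in.

```bash
python3 -c "
from station import order; print(order.sign_off())"
```

```text
the job is handed in; nothing more can be done
None
```

The leaf is set so the boss sinks about 7 mm under 10 N, and the job was handed in at about 32 s.

- **First press, as found:** I pressed with about 10.2 N and held for over a second. The boss sank about 11–12 mm, judged from the leaf's marks, the grip's drop and the tool travel.
- **Setting:** I pushed the leaf in about 15.4 mm by its grip. A check press came out slightly too stiff, at about 6.1–6.8 mm, so I drew it back about 2 mm, for a net of roughly 13.5 mm in.
- **Last press:** I held about 9.8–9.9 N for 1.3 s. The tool travel less fingertip give says 7.1 mm, and the grip corner in the scene camera says 7.1 mm. The leaf-mark fit read lower, at 6.4–6.7 mm.

**Fingertip give not confirmed:** I also pressed the holder's cover lightly, at about 7 N, to measure the give, and saw none there. The 1.7 mm I subtracted therefore rests on the camera estimates and your 1–2 mm figure.

The highest boss force I read was 10.8 N. At hand-in the leaf was free, the robot was clear and the loose things looked undisturbed.

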